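# Dress the contact faces of press-pack power devices

### The arm

A 7-joint arm with a two-finger parallel gripper is mounted at the origin on a cart in front of the work surface, level with it; the furniture and walls round the work are solid. World frame = base frame: x ahead of the robot, y to its left, z up, the work surface at z = 0. Lengths are in m, angles in rad, forces in N, time in s.
With the tool pointing down it reaches from about 0.425 to 0.925 m from the base axis. Payload 6.8 kg.
Tool frame: the origin (TCP) lies at the very end of the fingers, on their centre line; the grasp point (between the pads) lies 19 mm behind it; z points along the fingers, y is the line along which they close (so a half turn about z gives the same grasp; the last joint's range is limited). The gripper opens to 85 mm and grips with 20 to 120 N. Pads are 22 mm wide; open, the fingers measure 114 mm over their backs; the gripper's body (76 mm by 85 mm) begins 54 mm behind the grasp point. The pads swing forward as they close: fully open they stand 13 mm farther back than shut.
Start: joints at [1.002, 0.477, 0.022, 1.555, -0.011, 1.109, -0.083], TCP at [0.3, -0.605, 0.231] pointing down, gripper open.
Joint ranges: [-2.96, 2.96], [-0.34, 2.1], [-1.41, 1.46], [0.24, 2.44], [-1.37, 4.51], [0.17, 1.92], [-2.96, 2.96]. Speed limits (rad/s): [2.39, 2.39, 3.14, 3.14, 3.14, 3.14, 3.14].

### API

Orientations are given as a rotation vector (axis times angle).
In Python, from bench import get_obs, viewer, r gives the robot as it stands. The module is installed in compiled form; this text tells all that it offers.
- The arm moves only by the tool play_rows, never from a script. Its argument "commands" is a list that holds one entry, the list of rows, each a list of 5 numbers: the gripper's target within -1 to 1 (shut at 1, half-way at 0, fully open at -1), then the shift along the tool's x, y, z scaled (see below), then the turn about the tool's z scaled (see below). A call has 1 to 12 rows; each row is the pose to reach, as a shift and turn from the pose commanded when the call began, along the tool's axes at that moment; what a row does not reach only later rows make up. The controller multiplies each number of a shift by 0.2 m and each number of a turn by pi/2 rad. A row lasts 1/12 s, in which the tool goes at most 41.7 mm and 7.16 degrees, less where a joint would pass 70% of its speed; a pose out of reach is approached as far as the arm can. A call with a number of a shift or a turn outside -1 to 1 is refused whole. A call with a gripper value outside its range is refused whole. The fingers move at their own pace and stop on an object; "grip_force" is the grip in N (left out, the last holds). Time passes only in rows, so rows that repeat a pose let the fingers close. It gives the time, the measured TCP pose, the force, the opening and the grip force at its end, in the units of the state.
- get_obs(): the state, without advancing time (a new reading comes with each control period).
- viewer.grab_frame(name): name is "scene" or "side" or "wrist"; returns a dict with "pixels" (400x640x3 uint8, red, green, blue), "fovy" (degrees; the focal length in pixels is half the picture's height over the tangent of half this angle, whatever the lens; pixels are square), "cx", "cy" (the principal point, pixels), "world_to_cam" (4x4, takes a point from world to camera coordinates); the wrist camera has in their place "hand_eye" (4x4, takes a point from camera to tool coordinates, whose origin is the TCP and whose axes are the flange's). Camera axes: x right, y up, looking along -z (the intrinsics and any distortion apply to the point x, -y, -z); pixel columns grow to the right and rows downward; lengths in m; the calibration is good to about 2 mm. A picture is of the moment at which its call begins: read the wrist's pose just before it. There is no depth.
- r.hand_in(): hands the job in; it is judged then, once.
Trained networks look in a picture, given as the dict that the camera call returned (one of the last four; its "shot" number tells which), for a name from the list of things; names that differ only in an ending like _2 or _b are one class to them, and where a whole thing is asked for, a point or a joint stands for the part that bears it (a point fixed in the world has none). Each returns a list of dicts, best first, with "score" (0 to 1); they miss things now and then, are a little off and sometimes report something else, mostly with a low value. They report only what shows in the picture. A call takes as long as a camera call. They do not tell look-alikes from the thing itself.
- viewer.trace(picture, thing): "pixels" (400x640 bool, what is visible of it) and "rect" ([left, top, right, bottom] in pixels, round what is visible of it).
The state is a dict: "clock": time; "joints": joint angles; "qvel": joint speeds; "tau": joint torques, N m; "tcp_pos": TCP position; "orientation": TCP orientation; "contact_force": force on the tool from outside, world axes, zero at the start; "moment": the same for the moment, N m; "grip_width": finger opening in m; "gripper_force": force on a finger pad.
Only numpy, scipy, OpenCV 4.12 (cv2) and the standard library are available. Lean on these libraries where they do the work, as an engineer would, in place of code of your own. Each camera call takes 0.05 s, during which the arm holds its last target. There are 200 camera calls.

### The job

Three or four disc-shaped power semiconductors lie in the grey tip-out tray; dress both faces of each by drawing it lightly along the green pad of the dressing stand for about a second, so that the sprung pad gives a little: first the side with the red ring, then turn it and do the plain side. Take the gold-faced (blue) disc first, then the nickel-faced (white), the molybdenum-faced (green) and last the copper-faced (orange-brown) one, so that no bare-metal dust gets on the plated faces; one of them may be missing and is simply left out. Stand each dressed disc on edge in its own slot of the black rack with its red-ring side towards the rack's red-striped front, and do not press hard on the pad or knock over or shove the bottle and the tape roll behind.

Things in the scene. Friction and masses are not known exactly. Their poses are not given: they have to be found in the camera images.
- gold_center (a point): middle of a flat press-pack semiconductor disc, 46 mm diameter, 10 mm thick, 80 g: blue ceramic ring, gold-coloured pole faces (middle 28 mm). The marked side has a thin red ring round the pole, the other side none; z is the disc's axis and points out of the marked side. May be absent; else it starts flat in a tray pocket, marked side up.
- nickel_center (a point): middle of a flat press-pack semiconductor disc, 46 mm diameter, 10 mm thick, 80 g: white ceramic ring, silvery (nickel) pole faces (middle 28 mm). The marked side has a thin red ring round the pole, the other side none; z is the disc's axis and points out of the marked side. May be absent; else it starts flat in a tray pocket, marked side up.
- moly_center (a point): middle of a flat press-pack semiconductor disc, 46 mm diameter, 10 mm thick, 80 g: green ceramic ring, dark grey (molybdenum) pole faces (middle 28 mm). The marked side has a thin red ring round the pole, the other side none; z is the disc's axis and points out of the marked side. May be absent; else it starts flat in a tray pocket, marked side up.
- copper_center (a point): middle of a flat press-pack semiconductor disc, 46 mm diameter, 10 mm thick, 80 g: orange-brown terracotta-coloured ceramic ring, copper pole faces (middle 28 mm). The marked side has a thin red ring round the pole, the other side none; z is the disc's axis and points out of the marked side. May be absent; else it starts flat in a tray pocket, marked side up.
- tray: grey tip-out tray fixed to the bench, 73 (x) by 236 (y) mm, top 30 mm above the bench, origin on its underside. Four pockets in a row along y, 57 mm apart, each 49 mm wide: a flat seat at x -30 to 0, 9 mm below the top, then a well at x 0 to +25, 27 mm below it, whose end wall (yellow dots) is only 14 mm high to let a finger in; +x points about to the robot.
- pocket0 (a point): pocket at tray y -85.5 mm; the point is over the seat's rounded tipping edge, level with the tray top, axes as the tray's. A disc lies with its centre 5 mm to -x of here, its top 1 mm above the tray top, overhanging the well by 18 mm, no room beside it for fingers.
- pocket1 (a point): the same point of the pocket at tray y -28.5 mm. If a fingertip presses on the overhanging rim, 13 mm or more to +x of this point, down to 20 mm above the bench, the disc tips: its +x edge drops into the well, its -x edge rises some 10 mm above the tray top. Let go, it stays leaning at about 45 degrees, marked side up and towards +x.
- pocket2 (a point): the same point of the pocket at tray y +28.5 mm. A tipped disc can be gripped over its raised edge across the 10 mm thickness, fingers closing along the tray's x about 12 mm to +x of this point, tips just above the tray top: closing stands it upright in the well, its top 19 mm above the tray top.
- pocket3 (a point): the same point of the pocket at tray y +85.5 mm.
- stand: loose dressing stand, 1.7 kg, rubber feet, at most 41 mm high: aluminium base 85 by 150 mm, an upright back plate, before it a sprung black platen with a green abrasive pad. The pad faces the stand's -x (about to the robot's left). Origin on the underside below the pad's face; base only behind it, x +12 to +97 mm.
- pad_face (a point): centre of the green pad's front face, 26.5 mm above the bench; axes as the stand's, the pad gives along +x. The pad is 126 mm long (y) and 28 mm high, spanning heights 12.5 to 40.5 mm. The middle of a disc should run over the pad, not above it.
- stand_back (a point): middle of the stand's back plate, 46 mm behind the pad's face at rest, at the same height; axes as the stand's.
- platen (a joint): how far the sprung platen is pushed back, 0 at rest to 0.010 m at its stop; about 0.5 N to start moving it, 2.3 N at 4 mm, 5 N at the stop.
- rack: loose black rack, 0.9 kg, 114 (x) by 136 (y) by 30 mm, origin on its underside: four slots, two rows of two, each 14 mm wide (x) and 49 mm or more long (y), open at the top, 22 mm deep. A disc stands in one on edge, axis along the rack's x. The front, with a red stripe, is the -x side (about towards the robot).
- slot0 (a point): where a disc's centre is when it stands in slot 0: rack x -26 mm, y -29.5 mm, 31 mm above the rack's underside, 1 mm above its top; axes as the rack's.
- slot1 (a point): where a disc's centre is when it stands in slot 1: rack x -26 mm, y 29.5 mm, 31 mm above the rack's underside, 1 mm above its top; axes as the rack's.
- slot2 (a point): where a disc's centre is when it stands in slot 2: rack x 26 mm, y -29.5 mm, 31 mm above the rack's underside, 1 mm above its top; axes as the rack's.
- slot3 (a point): where a disc's centre is when it stands in slot 3: rack x 26 mm, y 29.5 mm, 31 mm above the rack's underside, 1 mm above its top; axes as the rack's.
- rack_front (a point): point on the rack's front edge, 31 mm to -x of the front row of slots, 20 mm above its underside; axes as the rack's.
- ipa_bottle: bystander: loose white bottle with blue cap, 48 mm diameter, 126 mm high, behind the work; origin at its foot.
- tape_blue: bystander: loose roll of blue tape, 60 mm diameter, 24 mm high, behind the work; origin at its foot.
Mind the look-alikes: they are no part of the job. What is shaped like the stand but pink is not meant.

How it is judged:
By the outcome, as a careful person would: the job done as asked, in the order asked, and still so for the second after the job is handed in, with the robot touching nothing.
Of gold, nickel, moly, copper only 3 to 4 are there at a start; the rules pass over those that are not, and their reading is None.
At some moment in a run one of rack, stand may be knocked a few centimetres aside while the robot is not near it.
It also fails if it takes over 210 s, if anything falls off the work surface, if the arm or the gripper's body presses on something with over 40 N, if the wrist force passes 120 N, or if a joint passes its speed limit or range.

## Working session

There is one attempt and no reset: what is moved stays moved. The work goes in short steps, Python scripts to look and compute and a tool call to move; the robot and the scene stay as the last step left them, time stands still between calls to the robot, and variables do not carry over. Pictures are saved under pics/ and viewed, at most 14 in all, crops included, and the job is handed in when it is done.

Besides the shell and the picture viewer there is one more tool, called as name([rows], argument=value, ...), one row to a line, values as JSON. play_rows: Moves the arm, as the interface text tells. Shifts and turns lie within -1 to 1; 1 stands for 0.2 m of shift or pi/2 rad of turn. Its arguments: {"type":"object","properties":{"commands":{"type":"array","items":{"type":"array","items":{"type":"array","items":{"type":"number","minimum":-1,"maximum":1}}}},"grip_force":{"type":"number"}},"required":["commands"]}

```bash
mkdir -p pics
python3 - <<'E'
from bench import get_obs, viewer, r
import cv2,numpy as np
o=get_obs(); print({k:np.round(v,3).tolist() for k,v in o.items()})
for n in ["scene","side"]:
    f=viewer.grab_frame(n); print(n,f.keys(),f["fovy"],f["cx"],f["cy"],np.round(f["world_to_cam"],4).tolist(), {k:f[k] for k in f if k not in("pixels","world_to_cam")})
    cv2.imwrite(f"pics/{n}0.png",f["pixels"][:,:,::-1])
    for t in ["gold_center","nickel_center","moly_center","copper_center","tray","stand","rack","ipa_bottle","tape_blue"]:
        for d in viewer.trace(f,t)[:2]: print(t,round(d["score"],2),np.round(d["rect"]).tolist())
E
```

```text
{'clock': 0.0, 'joints': [1.002, 0.478, 0.022, 1.556, -0.012, 1.109, -0.083], 'qvel': [0.001, 0.001, 0.001, -0.001, 0.001, 0.0, -0.0], 'tau': [0.0, -59.647, 1.608, -28.121, 0.013, 0.009, 0.0], 'tcp_pos': [0.3, -0.604, 0.23], 'orientation': [-3.057, -0.717, 0.001], 'contact_force': [-0.32, 0.544, -0.387], 'moment': [-0.008, -0.016, 0.009], 'gripper_force': 0.0, 'grip_width': 0.086}
scene dict_keys(['pixels', 'fovy', 'cx', 'cy', 'world_to_cam', 'shot']) 56.861525020972046 316.4665563064092 197.44088244164973 [[-0.7781, -0.6278, 0.0208, 0.4625], [0.3841, -0.4492, 0.8067, -0.2623], [-0.4971, 0.6356, 0.5907, -0.8038], [0.0, 0.0, 0.0, 1.0]] {'fovy': 56.861525020972046, 'cx': 316.4665563064092, 'cy': 197.44088244164973, 'shot': 1}
gold_center 0.76 [230.0, 252.0, 248.0, 266.0]
gold_center 0.37 [325.0, 181.0, 350.0, 208.0]
nickel_center 0.39 [301.0, 162.0, 314.0, 176.0]
moly_center 0.76 [288.0, 226.0, 304.0, 236.0]
copper_center 0.64 [271.0, 227.0, 287.0, 249.0]
copper_center 0.42 [224.0, 218.0, 315.0, 282.0]
tray 0.73 [219.0, 221.0, 313.0, 282.0]
tray 0.28 [322.0, 182.0, 350.0, 205.0]
stand 
[... 449 characters left out ...]
2, 0.6032, 0.6748, -1.226], [0.0, 0.0, 0.0, 1.0]] {'fovy': 48.97013798102646, 'cx': 318.5649265488402, 'cy': 203.4846124646347, 'shot': 2}
gold_center 0.66 [269.0, 252.0, 280.0, 265.0]
moly_center 0.49 [309.0, 222.0, 325.0, 236.0]
moly_center 0.2 [261.0, 219.0, 333.0, 280.0]
copper_center 0.64 [296.0, 232.0, 314.0, 248.0]
copper_center 0.27 [267.0, 254.0, 282.0, 264.0]
tray 0.71 [259.0, 217.0, 334.0, 281.0]
stand 0.79 [332.0, 173.0, 377.0, 206.0]
stand 0.6 [283.0, 294.0, 323.0, 350.0]
rack 0.69 [373.0, 145.0, 418.0, 178.0]
rack 0.63 [309.0, 163.0, 328.0, 177.0]
ipa_bottle 0.72 [286.0, 173.0, 300.0, 202.0]
tape_blue 0.62 [259.0, 219.0, 334.0, 278.0]
tape_blue 0.58 [331.0, 173.0, 377.0, 206.0]
```

View pics/scene0.png

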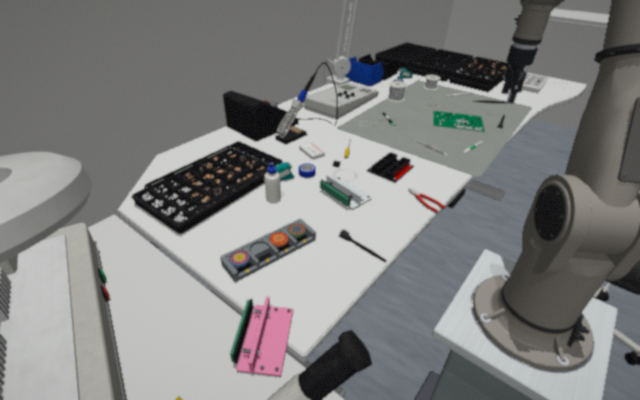

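View pics/side0.png

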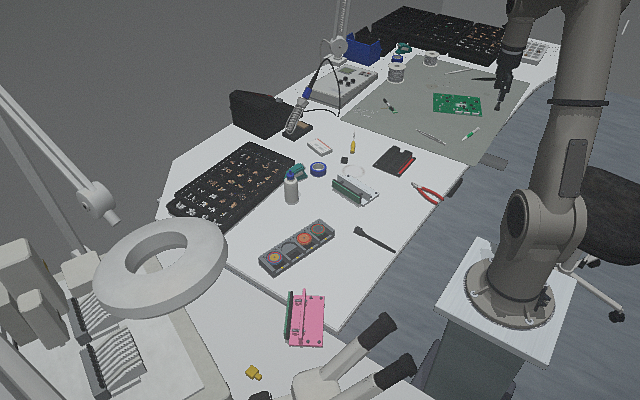

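```bash
cat > h.py <<'E'
from bench import get_obs, viewer, r
import cv2,numpy as np
from scipy.spatial.transform import Rotation as R
def cam(n,name=None):
    o=get_obs(); f=viewer.grab_frame(n)
    if name: cv2.imwrite(f"pics/{name}.png",f["pixels"][:,:,::-1])
    if "world_to_cam" in f: f["c2w"]=np.linalg.inv(f["world_to_cam"])
    else:
        T=np.eye(4); T[:3,:3]=R.from_rotvec(o["orientation"]).as_matrix(); T[:3,3]=o["tcp_pos"]
        f["c2w"]=T@f["hand_eye"]
    f["fl"]=200/np.tan(np.radians(f["fovy"]/2))
    return f
def ray(f,uv):
    u,v=uv
    d=np.array([(u-f["cx"])/f["fl"],-(v-f["cy"])/f["fl"],-1.])
    return f["c2w"][:3,3],f["c2w"][:3,:3]@d
def at(f,uv,z):
    o,d=ray(f,uv); return o+d*(z-o[2])/d[2]
def proj(f,p):
    c=np.linalg.inv(f["c2w"])@np.append(p,1)
    return f["cx"]+f["fl"]*c[0]/-c[2], f["cy"]-f["fl"]*c[1]/-c[2]
def st():
    o=get_obs(); Rm=R.from_rotvec(o["orientation"]).as_matrix()
    print("t",round(o["clock"],2),"tcp",np.round(o["tcp_pos"],4),"x",np.round(Rm[:,0],3),"y",np.round(Rm[:,1],3),"z",np.round(Rm[:,2],3),"F",np.round(o["contact_force"],1),"w",round(o["grip_width"],4),"gf",np.round(o["gripper_force"],1),"j",np.round(o["joints"],2).tolist())
    return o,Rm
E
python3 - <<'E'
from h import *
st()
f=cam("scene"); g=cam("side")
for n,a,b,z in [("tray",(268,250),(297,249),.03),("stand",(344,192),(354,190),.02),("rack",(390,168),(396,160),.03),("bottle",(273,202),(292,203),.0),("tape",(307,171),(318,169),.02),("gold",(239,258),(274,259),.03),("copper",(281,240),(306,240),.03),("p3",(299,230),(318,229),.03),("p1",(260,248),(291,248),.03),("pink",(265,340),(305,320),.02)]:
    print(n,np.round(at(f,a,z),3),np.round(at(g,b,z),3))
f=cam("wrist"); print(np.round(f["hand_eye"],4).tolist(),f["fovy"],f["cx"],f["cy"])
E
```

```text
t 1.0 tcp [ 0.3002 -0.6046  0.2313] x [0.896 0.445 0.   ] y [ 0.445 -0.896  0.   ] z [ 0. -0. -1.] F [ 0.8  0.  -0.2] w 0.0854 gf 0.0 j [1.0, 0.48, 0.02, 1.56, -0.01, 1.11, -0.08]
tray [0.558 0.237 0.03 ] [0.558 0.234 0.03 ]
stand [ 0.567 -0.1    0.02 ] [ 0.568 -0.103  0.02 ]
rack [ 0.523 -0.303  0.03 ] [ 0.526 -0.328  0.03 ]
bottle [0.716 0.059 0.   ] [0.716 0.057 0.   ]
tape [ 0.731 -0.119  0.02 ] [ 0.738 -0.126  0.02 ]
gold [0.592 0.301 0.03 ] [0.589 0.303 0.03 ]
copper [0.559 0.19  0.03 ] [0.558 0.189 0.03 ]
p3 [0.549 0.131 0.03 ] [0.555 0.131 0.03 ]
p1 [0.578 0.244 0.03 ] [0.575 0.241 0.03 ]
pink [0.393 0.411 0.02 ] [0.399 0.409 0.02 ]
[[0.0009, 0.9484, 0.3172, 0.0814], [1.0, -0.001, 0.0001, 0.0009], [0.0004, 0.3172, -0.9484, -0.1426], [0.0, 0.0, 0.0, 1.0]] 70.53221294372385 319.64117734991805 199.1524323915328
```

play_rows([
  [[-1,0.9,-0.115,-0.25,-0.567],[-1,0.9,-0.115,-0.25,-0.567],[-1,0.9,-0.115,-0.25,-0.567],[-1,0.9,-0.115,-0.25,-0.567],[-1,0.9,-0.115,-0.25,-0.567],[-1,0.9,-0.115,-0.25,-0.567],[-1,0.9,-0.115,-0.25,-0.567],[-1,0.9,-0.115,-0.25,-0.567],[-1,0.9,-0.115,-0.25,-0.567]],
])

```text
clock: 1.9
tcp_pos: [0.4508, -0.5042, 0.2812]
orientation: [-2.454, -1.961, 0.0]
contact_force: [-0.2, 0.1, -0.1]
grip_width: 0.0854
gripper_force: 0.0
```

play_rows([
  [[-1,0.92,0.05,0,0],[-1,0.92,0.05,0,0],[-1,0.92,0.05,0,0],[-1,0.92,0.05,0,0],[-1,0.92,0.05,0,0],[-1,0.92,0.05,0,0],[-1,0.92,0.05,0,0]],
])

```text
clock: 2.48
tcp_pos: [0.5012, -0.3259, 0.2816]
orientation: [2.452, 1.963, -0.0]
contact_force: [-0.7, -0.9, 0.5]
grip_width: 0.0856
gripper_force: 0.0
```

Run:
```python
from h import *
st()
f=cam("wrist","w1")
for t in ["stand","pad_face","rack","rack_front","tape_blue"]:
    for d in viewer.trace(f,t)[:2]: print(t,round(d["score"],2),np.round(d["rect"]).tolist())
```

```text
t 2.48 tcp [ 0.5012 -0.3259  0.2816] x [ 0.219  0.976 -0.   ] y [ 0.976 -0.219  0.   ] z [ 0. -0. -1.] F [-0.7 -0.9  0.5] w 0.0856 gf 0.0 j [0.69, 0.32, -0.27, 1.67, 0.09, 1.16, 0.17]
stand 0.72 [282.0, 1.0, 403.0, 32.0]
rack 0.58 [305.0, 114.0, 393.0, 217.0]
rack_front 0.65 [299.0, 111.0, 396.0, 218.0]
tape_blue 0.31 [297.0, 112.0, 394.0, 217.0]
```

View pics/w1.png

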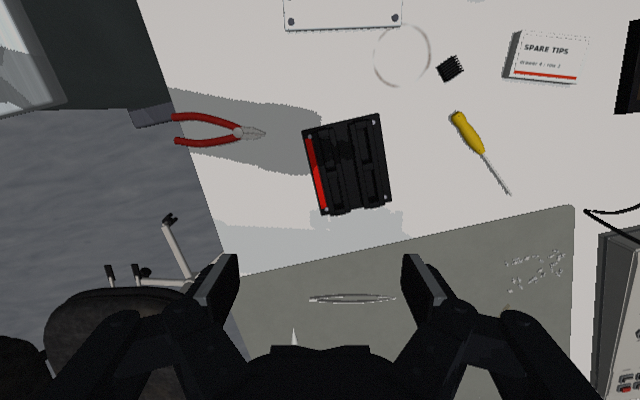

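play_rows([
  [[-1,0.8,-0.1,0,0],[-1,0.8,-0.1,0,0],[-1,0.8,-0.1,0,0],[-1,0.8,-0.1,0,0],[-1,0.8,-0.1,0,0],[-1,0.8,-0.1,0,0]],
])

```text
clock: 3.28
tcp_pos: [0.5167, -0.1641, 0.2816]
orientation: [2.448, 1.969, 0.001]
contact_force: [-0.3, -0.3, -0.3]
grip_width: 0.0854
gripper_force: 0.0
```

Run:
```python
from h import *
st()
f=cam("wrist","w2")
for t in ["stand","pad_face","rack","tape_blue"]:
    for d in viewer.trace(f,t)[:2]: print(t,round(d["score"],2),np.round(d["rect"]).tolist())
```

```text
t 3.28 tcp [ 0.5167 -0.1641  0.2816] x [0.214 0.977 0.   ] y [ 0.977 -0.214  0.001] z [ 0.001  0.    -1.   ] F [-0.3 -0.3 -0.3] w 0.0854 gf 0.0 j [0.5, 0.24, -0.36, 1.79, 0.09, 1.13, -0.11]
stand 0.64 [299.0, 83.0, 414.0, 156.0]
pad_face 0.59 [307.0, 79.0, 410.0, 96.0]
pad_face 0.56 [452.0, 82.0, 507.0, 130.0]
rack 0.63 [317.0, 220.0, 395.0, 305.0]
tape_blue 0.79 [452.0, 82.0, 507.0, 129.0]
```

play_rows([
  [[-1,1,0,0,0],[-1,1,0,0,0],[-1,1,0,0,0],[-1,1,0,0,0],[-1,1,0,0,0],[-1,1,0,0,0],[-1,1,0,0,0]],
])

```text
clock: 4.12
tcp_pos: [0.5601, 0.0305, 0.2811]
orientation: [-2.448, -1.968, -0.0]
contact_force: [-0.2, -0.9, -0.4]
grip_width: 0.0857
gripper_force: 0.0
```

Run:
```python
from h import *
st()
f=cam("wrist","w3")
for t in ["gold_center","nickel_center","moly_center","copper_center","tray"]:
    for d in viewer.trace(f,t)[:2]: print(t,round(d["score"],2),np.round(d["rect"]).tolist())
```

```text
t 4.12 tcp [0.5601 0.0305 0.2811] x [0.215 0.977 0.001] y [ 0.977 -0.215 -0.   ] z [-0.     0.001 -1.   ] F [-0.2 -0.9 -0.4] w 0.0857 gf 0.0 j [0.22, 0.28, -0.47, 1.75, 0.14, 1.14, -0.51]
nickel_center 0.52 [308.0, 218.0, 394.0, 236.0]
moly_center 0.77 [282.0, 70.0, 318.0, 112.0]
moly_center 0.45 [310.0, 217.0, 394.0, 238.0]
copper_center 0.98 [284.0, 21.0, 320.0, 63.0]
tray 0.73 [268.0, 2.0, 330.0, 114.0]
```

View pics/w2.png

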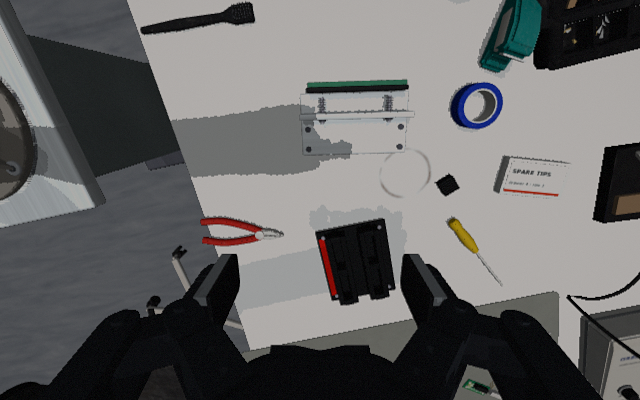

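View pics/w3.png

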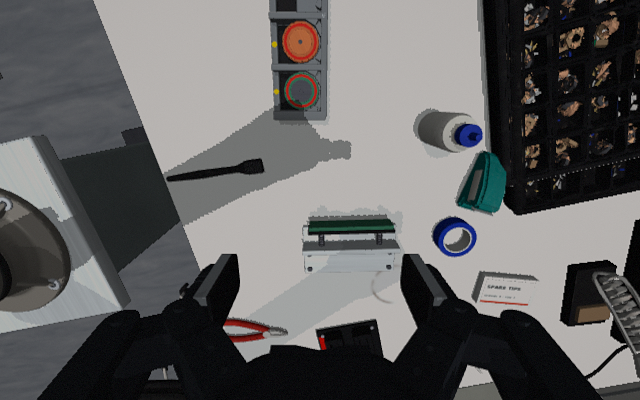

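play_rows([
  [[-1,0.7,-0.3,0,0],[-1,0.7,-0.3,0,0],[-1,0.7,-0.3,0,0],[-1,0.7,-0.3,0,0],[-1,0.7,-0.3,0,0],[-1,0.7,-0.3,0,0]],
])

```text
clock: 4.92
tcp_pos: [0.5313, 0.1801, 0.2815]
orientation: [-2.448, -1.968, -0.001]
contact_force: [0.7, -1.0, -0.5]
grip_width: 0.0856
gripper_force: 0.0
```

Run:
```python
from h import *
st()
f=cam("wrist","w4")
for t in ["gold_center","nickel_center","moly_center","copper_center","tray"]:
    for d in viewer.trace(f,t)[:1]:
        r_=d["rect"];c=((r_[0]+r_[2])/2,(r_[1]+r_[3])/2)
        m=d["pixels"];e=cv2.minAreaRect(np.argwhere(m)[:,::-1].astype(np.float32))
        print(t,round(d["score"],2),np.round(r_).tolist(),np.round(at(f,c,.031),4),np.round(at(f,e[0],.030),4),[np.round(at(f,p,.03),3).tolist() for p in cv2.boxPoints(e)] if t=="tray" else "")
c=cv2.resize(f["pixels"][:240,200:440,::-1],None,fx=2.5,fy=2.5,interpolation=cv2.INTER_CUBIC); cv2.imwrite("pics/w4c.png",c)
```

```text
t 4.92 tcp [0.5313 0.1801 0.2815] x [0.215 0.977 0.   ] y [ 0.977 -0.215  0.   ] z [ 0.  0. -1.] F [ 0.7 -1.  -0.5] w 0.0856 gf 0.0 j [0.0, 0.29, -0.54, 1.74, 0.16, 1.15, -0.8]
gold_center 0.76 [328.0, 46.0, 363.0, 84.0] [0.5912 0.2986 0.031 ] [0.5932 0.2987 0.03  ] 
moly_center 0.82 [330.0, 179.0, 360.0, 206.0] [0.5589 0.133  0.031 ] [0.5587 0.1341 0.03  ] 
copper_center 0.68 [330.0, 139.0, 362.0, 169.0] [0.5706 0.1877 0.031 ] [0.5696 0.1876 0.03  ] 
tray 0.73 [312.0, 35.0, 378.0, 216.0] [0.5771 0.2259 0.031 ] [0.5783 0.2265 0.03  ] [[0.509, 0.106, 0.03], [0.565, 0.342, 0.03], [0.635, 0.326, 0.03], [0.594, 0.086, 0.03]]
```

View pics/w4c.png

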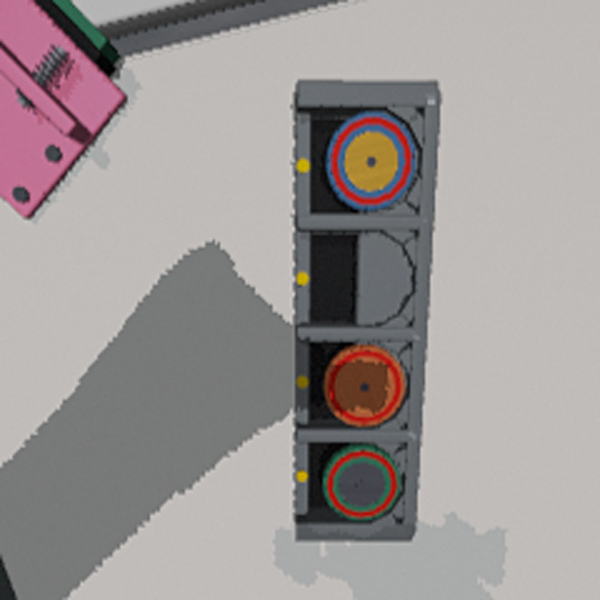

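Run:
```python
from h import *
o,Rm=st()
f=cam("wrist")
def P(c,z): return at(f,(200+c[0]/2.5-.3,c[1]/2.5-.3),z)
g,m,c=[P(q,.031) for q in [(371,161),(361,485),(365,387)]]
for p in (g,m,c): print(np.round(p,4))
print("dist",np.linalg.norm(g-c),np.linalg.norm(c-m))
y=(m-g)[:2]; y/=np.linalg.norm(y); x=np.array([y[1],-y[0]]); print("tray x",x,"y",y)
D=[P(q,.014) for q in [(303,166),(303,279),(303,382),(302,477)]]
print(np.round(D,4)); d=(D[3]-D[0])[:2]; print(d/np.linalg.norm(d),np.linalg.norm(d))
print("dot vs disc along x:",(D[0]-g)[:2]@x,(D[3]-m)[:2]@x,(D[2]-c)[:2]@x)
```

```text
t 5.22 tcp [0.5322 0.1772 0.2812] x [ 0.22   0.975 -0.001] y [ 0.975 -0.22   0.   ] z [-0.    -0.001 -1.   ] F [-0.2  0.1  0. ] w 0.0855 gf 0.0 j [0.01, 0.29, -0.54, 1.74, 0.16, 1.15, -0.8]
[0.596  0.2953 0.031 ]
[0.5581 0.1281 0.031 ]
[0.5712 0.1837 0.031 ]
dist 0.11432801659828874 0.057137654098769794
tray x [-0.97520521  0.22130252] y [-0.22130252 -0.97520521]
[[0.5625 0.3025 0.014 ]
 [0.5501 0.2469 0.014 ]
 [0.5377 0.1913 0.014 ]
 [0.5245 0.1353 0.014 ]]
[-0.22141961 -0.97517863] 0.1714094828790706
dot vs disc along x: 0.034268255751713494 0.034288836271096926 0.03442235372805418
```

```bash
cat >> h.py <<'E'
def rings(f,z=.031,amin=60):
    hsv=cv2.cvtColor(f["pixels"],cv2.COLOR_RGB2HSV)
    m=(((hsv[...,0]<6)|(hsv[...,0]>172))&(hsv[...,1]>190)&(hsv[...,2]>110)).astype(np.uint8)
    cs,_=cv2.findContours(m,cv2.RETR_EXTERNAL,cv2.CHAIN_APPROX_NONE); out=[]
    for c in cs:
        if len(c)>30:
            e=cv2.fitEllipse(c); out.append((e[0],e[1],at(f,e[0],z)))
    return out
def plan(p,ty=None):
    "units for world tcp p, tool y az (deg)"
    o,Rm=st(); s=Rm.T@(np.array(p)-o["tcp_pos"])/.2
    t=0
    if ty is not None:
        cur=np.degrees(np.arctan2(Rm[1,1],Rm[0,1])); t=-((ty-cur+180)%360-180)/90
    print("plan",np.round(s,3).tolist(),"turn",round(t,3))
E
python3 - <<'E'
from h import *
f=cam("wrist")
for e in rings(f): print(np.round(e[0],1),np.round(e[1],1),np.round(e[2],4))
plan((.5902-.9752*.028,.2993+.2213*.028,.07))
E
```

```text
[343.5 191.5] [24.9 26.7] [0.5578 0.1319 0.031 ]
[344.4 152.4] [26.8 27.5] [0.57   0.1874 0.031 ]
[346.6  61.6] [30.6 33.5] [0.5946 0.299  0.031 ]
t 5.32 tcp [0.532  0.1778 0.2813] x [ 0.219  0.976 -0.   ] y [ 0.976 -0.219  0.   ] z [ 0. -0. -1.] F [0.2 0.2 0.3] w 0.0853 gf 0.0 j [0.01, 0.29, -0.54, 1.74, 0.16, 1.15, -0.8]
plan [0.657, 0.011, 1.056] turn 0
```

play_rows([
  [[1,0.66,0.018,0.3,0],[1,0.66,0.018,0.5,0],[1,0.66,0.018,0.8,0],[1,0.66,0.018,1,0],[1,0.66,0.018,1,0],[1,0.66,0.018,1,0],[1,0.66,0.018,1,0],[1,0.66,0.018,1,0],[1,0.66,0.018,1,0]],
], grip_force=40)

```text
clock: 6.07
tcp_pos: [0.5649, 0.3067, 0.0829]
orientation: [2.452, 1.964, 0.002]
contact_force: [0.4, 0.9, -0.4]
grip_width: -0.0
gripper_force: 0.0
```

Run:
```python
from h import *
plan((.5644,.3057,.020),-12.4)
f=cam("wrist","w5")
for e in rings(f): print(np.round(e[0],1),np.round(e[1],1),np.round(e[2],4))
```

```text
t 6.07 tcp [0.5649 0.3067 0.0829] x [0.218 0.976 0.001] y [ 0.976 -0.218  0.001] z [ 0.002  0.    -1.   ] F [ 0.4  0.9 -0.4] w -0.0 gf 0.0 j [-0.25, 0.63, -0.48, 1.73, 0.37, 0.87, -1.11]
plan [-0.006, -0.002, 0.314] turn -0.002
[361. 222.] [43.1 50. ] [0.5951 0.2979 0.031 ]
```

View pics/w5.png

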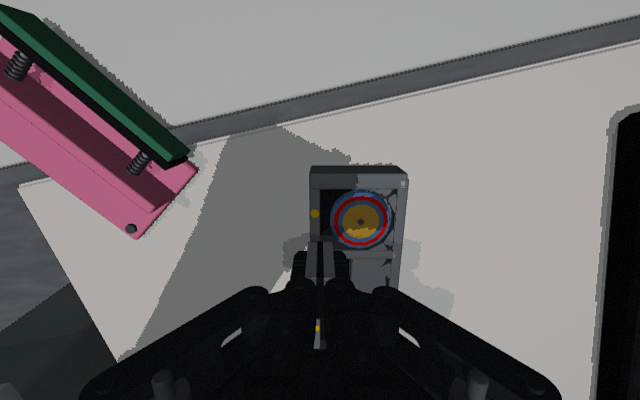

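play_rows([
  [[1,-0.005,0.024,0.12,0],[1,-0.005,0.024,0.2,0],[1,-0.005,0.024,0.24,0],[1,-0.005,0.024,0.265,0],[1,-0.005,0.024,0.29,0],[1,-0.005,0.024,0.314,0],[1,-0.005,0.024,0.314,0],[1,-0.005,0.024,0.314,0],[1,-0.005,0.024,0.314,0]],
])

```text
clock: 6.87
tcp_pos: [0.5687, 0.3052, 0.0191]
orientation: [2.451, 1.965, 0.001]
contact_force: [0.3, -0.7, 0.6]
grip_width: 0.0
gripper_force: 0.0
```

play_rows([
  [[1,0,0,-0.1,0],[1,0,0,-0.3,0],[0.3,0,0,-0.3,0],[0.0,0,0,-0.3,0],[0.0,0,0,-0.3,0],[0.0,0,0,-0.3,0]],
])

```text
clock: 7.37
tcp_pos: [0.5679, 0.3044, 0.0778]
orientation: [2.451, 1.965, -0.002]
contact_force: [-1.3, 0.4, -0.4]
grip_width: 0.0425
gripper_force: 0.0
```

Run:
```python
from h import *
px=np.array([-.9766,.215]);p0=np.array([.5897,.3001])
plan((*(p0+.012*px),.033),-12.4)
f=cam("wrist","w6")
```

```text
t 7.37 tcp [0.5679 0.3044 0.0778] x [ 0.218  0.976 -0.001] y [ 0.976 -0.218 -0.001] z [-0.001 -0.001 -1.   ] F [-1.3  0.4 -0.4] w 0.0425 gf 0.0 j [-0.25, 0.64, -0.48, 1.72, 0.37, 0.87, -1.11]
plan [0.003, 0.051, 0.224] turn -0.002
```

View pics/w6.png

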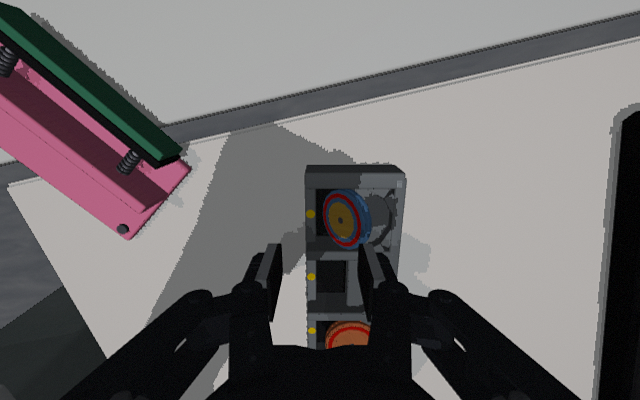

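play_rows([
  [[-0.4,0.003,0.051,0,0],[-0.4,0.003,0.051,0,0],[-0.4,0.003,0.051,0.12,0],[-0.4,0.003,0.051,0.2,0],[-0.4,0.003,0.051,0.24,0],[-0.4,0.003,0.051,0.242,0],[-0.1,0.003,0.051,0.24,0],[0.3,0.003,0.051,0.235,0],[0.6,0.003,0.051,0.227,0],[1,0.003,0.051,0.225,0],[1,0.003,0.051,0.225,0],[1,0.003,0.051,0.225,0]],
])

```text
clock: 8.42
tcp_pos: [0.5786, 0.3044, 0.0352]
orientation: [-2.451, -1.965, -0.003]
contact_force: [-3.1, -0.3, 6.6]
grip_width: 0.0092
gripper_force: 38.1
```

Run:
```python
from h import *
st()
f=cam("wrist","w7")
```

```text
t 8.42 tcp [0.5786 0.3044 0.0352] x [0.217 0.976 0.002] y [ 0.976 -0.217  0.001] z [ 0.001  0.001 -1.   ] F [-3.1 -0.3  6.6] w 0.0092 gf 38.1 j [-0.26, 0.71, -0.45, 1.72, 0.41, 0.8, -1.12]
```

View pics/w7.png

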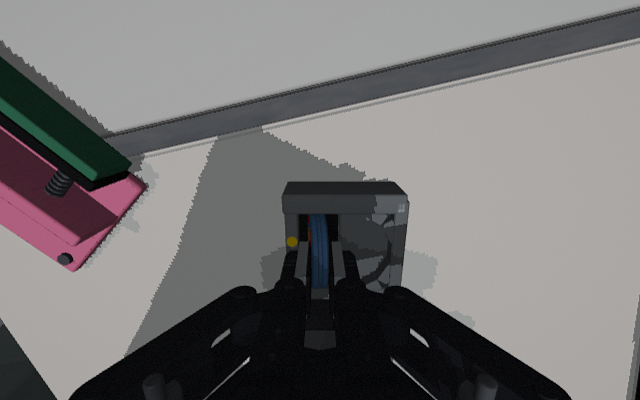

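```bash
cat >> h.py <<'E'
HE=np.array([[0.0009,0.9484,0.3172,0.0814],[1,-.001,.0001,.0009],[.0004,.3172,-.9484,-.1426],[0,0,0,1]])
def old(name,tcp,x):
    x=np.array([*x,0])/np.hypot(*x); z=np.array([0,0,-1.]); T=np.eye(4); T[:3,0]=x;T[:3,1]=np.cross(z,x);T[:3,2]=z;T[:3,3]=tcp
    return dict(pixels=cv2.imread(f"pics/{name}.png")[:,:,::-1].copy(),c2w=T@HE,fl=200/np.tan(np.radians(70.53221/2)),cx=319.64,cy=199.15)
def green(f,roi,hi=(95,255,255),lo=(70,110,25)):
    "longest green blob in roi (l,t,r,b): min-area-rect corners, pixels"
    l,t,r_,b=roi; hsv=cv2.cvtColor(np.ascontiguousarray(f["pixels"][t:b,l:r_]),cv2.COLOR_RGB2HSV)
    m=cv2.inRange(hsv,lo,hi); cs,_=cv2.findContours(m,cv2.RETR_EXTERNAL,cv2.CHAIN_APPROX_NONE)
    c=max(cs,key=cv2.contourArea); return cv2.boxPoints(cv2.minAreaRect(c))+[l,t]
E
python3 - <<'E'
from h import *
f=old("w2",(.5167,-.1641,.2816),(.214,.977)); g=old("w3",(.5601,.0305,.2811),(.215,.977))
b=green(f,(280,50,430,120)); print("w2",b.tolist()); print(np.round([at(f,p,.0405) for p in b],4))
b=green(g,(290,190,420,270)); print("w3",b.tolist()); print(np.round([at(g,p,.0405) for p in b],4)); print(np.round([at(g,p,.0125) for p in b],4))
for p in [(303,130),(378,113),(391,201),(322,216)]: print("rack",np.round(at(old("w1",(.5012,-.3259,.2816),(.219,.976)),p,.03),4))
st()
E
```

```text
w2 [[307.85557556152344, 82.59489440917969], [405.97960662841797, 79.37771797180176], [406.13584899902344, 84.1430892944336], [308.0118179321289, 87.36026763916016]]
[[ 0.5259 -0.056   0.0405]
 [ 0.6469 -0.0786  0.0405]
 [ 0.6464 -0.0841  0.0405]
 [ 0.5249 -0.0615  0.0405]]
w3 [[308.7185916900635, 221.15089988708496], [392.7928237915039, 218.74876976013184], [393.08727264404297, 229.0546417236328], [309.0130386352539, 231.45677185058594]]
[[ 0.528  -0.0452  0.0405]
 [ 0.6489 -0.0678  0.0405]
 [ 0.6471 -0.0842  0.0405]
 [ 0.5246 -0.0614  0.0405]]
[[ 0.5243 -0.0565  0.0125]
 [ 0.6541 -0.0807  0.0125]
 [ 0.6522 -0.0984  0.0125]
 [ 0.5207 -0.0739  0.0125]]
rack [ 0.4905 -0.2737  0.03  ]
rack [ 0.5934 -0.274   0.03  ]
rack [ 0.5929 -0.401   0.03  ]
rack [ 0.4886 -0.4021  0.03  ]
t 8.47 tcp [0.5787 0.3043 0.0352] x [0.217 0.976 0.002] y [ 0.976 -0.217  0.001] z [ 0.001  0.001 -1.   ] F [-1.5 -0.1  7.6] w 0.0092 gf 38.1 j [-0.26, 0.71, -0.45, 1.72, 0.41, 0.8, -1.12]
```

play_rows([
  [[1,0,0,-0.1,0],[1,0,0,-0.25,0],[1,0,0,-0.45,0],[1,0,0,-0.6,0],[1,-0.2,0.03,-0.6,-0.08],[1,-0.4,0.06,-0.6,-0.16],[1,-0.6,0.09,-0.6,-0.24],[1,-0.8,0.12,-0.6,-0.32],[1,-0.95,0.13,-0.6,-0.4],[1,-0.95,0.13,-0.6,-0.48],[1,-0.95,0.13,-0.6,-0.5],[1,-0.95,0.13,-0.6,-0.5]],
])

```text
clock: 9.47
tcp_pos: [0.5625, 0.111, 0.1538]
orientation: [1.513, 2.753, 0.0]
contact_force: [0.0, -0.3, -1.1]
grip_width: 0.0089
gripper_force: 41.5
```

```bash
cat >> h.py <<'E'
def frame(c,az):
    "stand/rack frame: returns fn (x,y)->world xy, az of +x deg"
    a=np.radians(az); X=np.array([np.cos(a),np.sin(a)]); Y=np.array([-X[1],X[0]])
    return lambda x,y:np.array(c)+x*X+y*Y
E
python3 - <<'E'
from h import *
S=frame((.587,-.0675),-100.5)
plan((*S(-.035,-.035),.15),79.5)
E
```

```text
t 9.47 tcp [0.5625 0.111  0.1538] x [-0.536  0.844 -0.   ] y [0.844 0.536 0.   ] z [ 0. -0. -1.] F [ 0.  -0.3 -1.1] w 0.0089 gf 41.5 j [0.23, 0.49, -0.69, 1.84, 0.38, 0.95, -0.07]
plan [-0.572, -0.384, 0.019] turn -0.523
```

play_rows([
  [[1,-0.15,-0.1,0.02,-0.08],[1,-0.3,-0.2,0.02,-0.16],[1,-0.45,-0.3,0.02,-0.24],[1,-0.572,-0.384,0.02,-0.32],[1,-0.572,-0.384,0.02,-0.4],[1,-0.572,-0.384,0.02,-0.48],[1,-0.572,-0.384,0.02,-0.523],[1,-0.572,-0.384,0.02,-0.523],[1,-0.572,-0.384,0.02,-0.523]],
])

```text
clock: 10.22
tcp_pos: [0.5591, -0.0251, 0.1496]
orientation: [0.292, 3.128, 0.0]
contact_force: [0.8, 0.1, -0.5]
grip_width: 0.0087
gripper_force: 41.5
```

Run:
```python
from h import *
S=frame((.587,-.0675),-100.5)
plan((*S(-.035,-.035),.044),79.5)
f=cam("wrist","w8")
for z in (.0405,): 
    b=green(f,(0,0,640,400)); print(b.tolist(),np.round([at(f,p,z) for p in b],4))
for q in [(0,-.063),(0,.063),(.012,-.075),(.097,.075)]:print(q,np.round(proj(f,(*S(*q),.0405)),1))
```

```text
t 10.22 tcp [ 0.5591 -0.0251  0.1496] x [-0.983  0.185 -0.   ] y [0.185 0.983 0.   ] z [ 0.  0. -1.] F [ 0.8  0.1 -0.5] w 0.0087 gf 41.5 j [0.59, 0.53, -0.86, 1.87, 0.48, 0.97, 0.9]
plan [-0.001, -0.008, 0.528] turn -0.002
[[454.9280090332031, 180.89601135253906], [463.9200134277344, 131.4400177001953], [512.320068359375, 140.24000549316406], [503.3280334472656, 189.6959991455078]] [[0.5674 0.0992 0.0405]
 [0.5239 0.1084 0.0405]
 [0.5394 0.15   0.0405]
 [0.5842 0.1431 0.0405]]
(0, -0.063) [279.8 167. ]
(0, 0.063) [285.4 285.6]
(0.012, -0.075) [265.7 153.8]
(0.097, 0.075) [194.3 295.5]
```

View pics/w8.png

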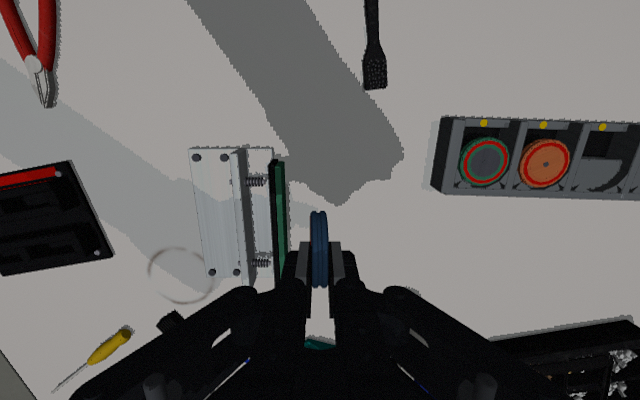

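Run:
```python
from h import *
S=frame((.587,-.0675),-100.5)
f=old("w8",(.5591,-.0251,.1496),(-.983,.185))
for v in (170,200,230):print(v,[(u,f["pixels"][v,u].tolist()) for u in range(268,294)])
for q in [(0,-.063,.0405),(0,.0,.0405),(0,-.063,.0125),(0,0,.0125)]:print(q,np.round(proj(f,(*S(*q[:2]),q[2])),1))
```

```text
170 [(268, [36, 38, 38]), (269, [2, 0, 2]), (270, [13, 12, 16]), (271, [10, 9, 9]), (272, [1, 4, 3]), (273, [4, 0, 3]), (274, [6, 14, 9]), (275, [18, 49, 37]), (276, [21, 52, 39]), (277, [24, 54, 39]), (278, [23, 52, 39]), (279, [22, 53, 39]), (280, [22, 51, 37]), (281, [10, 28, 22]), (282, [13, 27, 19]), (283, [4, 23, 16]), (284, [28, 39, 34]), (285, [98, 99, 98]), (286, [101, 102, 102]), (287, [99, 100, 98]), (288, [99, 101, 99]), (289, [99, 100, 98]), (290, [98, 99, 99]), (291, [99, 100, 100]), (292, [97, 98, 98]), (293, [98, 100, 99])]
200 [(268, [146, 153, 155]), (269, [86, 89, 90]), (270, [25, 25, 26]), (271, [12, 13, 14]), (272, [20, 22, 19]), (273, [21, 20, 23]), (274, [19, 17, 16]), (275, [8, 6, 7]), (276, [38, 84, 64]), (277, [39, 86, 66]), (278, [35, 85, 63]), (279, [36, 85, 64]), (280, [41, 88, 69]), (281, [36, 79, 59]), (282, [13, 32, 23]), (283, [6, 20, 15]), (284, [10, 24, 19]), (285, [4, 17, 9]), (286, [76, 75, 76]), (287, [79, 80, 79]), (288, [75, 76, 74]), (289, [72, 72, 72]), (290, [138, 140, 139]), (291, [142, 144, 143]), (292, [140, 142, 142]), (293, [152, 152, 149])]
230 [(268, [141, 145, 149]), (269, [140, 145, 148]), (270, [143, 148, 150]), (271, [73, 75, 77]), (272, [17, 17, 21]), (273, [6, 10, 10]), (274, [17, 14, 19]), (275, [11, 14, 12]), (276, [15, 14, 15]), (277, [4, 13, 10]), (278, [32, 74, 56]), (279, [32, 74, 56]), (280, [33, 75, 57]), (281, [33, 75, 56]), (282, [34, 78, 60]), (283, [20, 47, 35]), (284, [5, 23, 16]), (285, [8, 20, 16]), (286, [3, 20, 14]), (287, [86, 86, 86]), (288, [87, 88, 88]), (289, [95, 98, 96]), (290, [159, 157, 154]), (291, [163, 160, 157]), (292, [160, 157, 154]), (293, [160, 156, 154])]
(0, -0.063, 0.0405) [278.1 167.1]
(0, 0.0, 0.0405) [281.3 230.7]
(0, -0.063, 0.0125) [282.  161.2]
(0, 0, 0.0125) [284.6 219.6]
```

play_rows([
  [[1,0,0,0.15,0],[1,0,0,0.3,0],[1,0,0,0.42,0],[1,0,0,0.5,0],[1,0,0,0.528,0],[1,0,-0.06,0.528,0],[1,0,-0.12,0.528,0],[1,0,-0.12,0.528,0],[1,0,-0.12,0.528,0]],
])

```text
clock: 11.02
tcp_pos: [0.5553, -0.051, 0.045]
orientation: [0.292, 3.126, -0.001]
contact_force: [0.3, -0.4, -1.9]
grip_width: 0.0088
gripper_force: 41.4
```

Run:
```python
from h import *
S=frame((.5874,-.0655),-100.5)
plan((*S(-.0015,-.035),.044),79.5)
f=cam("wrist","w9")
c=cv2.resize(f["pixels"][120:300,200:400,::-1],None,fx=3,fy=3,interpolation=cv2.INTER_CUBIC); cv2.imwrite("pics/w9c.png",c)
```

```text
t 11.02 tcp [ 0.5553 -0.051   0.045 ] x [-0.983  0.186 -0.002] y [ 0.186  0.983 -0.001] z [ 0.002 -0.001 -1.   ] F [ 0.3 -0.4 -1.9] w 0.0088 gf 41.4 j [0.55, 0.66, -0.76, 1.94, 0.63, 0.79, 0.83]
plan [0.004, -0.034, 0.005] turn -0.002
```

View pics/w9c.png

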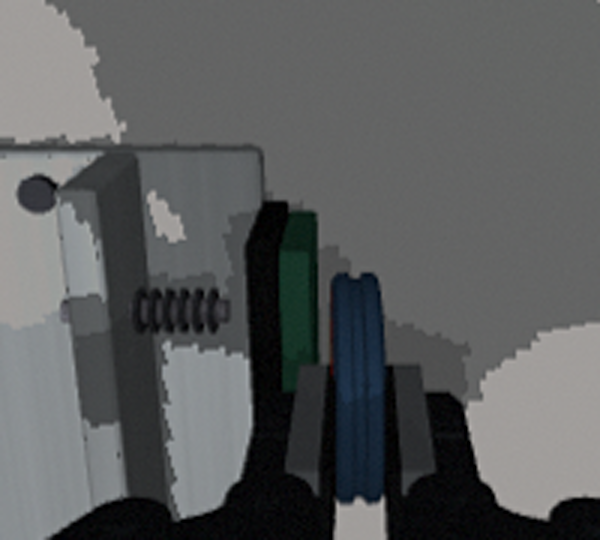

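play_rows([
  [[1,0,-0.02,0,0],[1,-0.015,-0.0375,0.004,0],[1,-0.04,-0.0375,0.004,0],[1,-0.068,-0.0375,0.004,0],[1,-0.096,-0.0375,0.004,0],[1,-0.124,-0.0375,0.004,0],[1,-0.152,-0.0375,0.004,0],[1,-0.18,-0.0375,0.004,0],[1,-0.208,-0.0375,0.004,0],[1,-0.236,-0.0375,0.004,0],[1,-0.264,-0.0375,0.004,0],[1,-0.292,-0.0375,0.004,0]],
])

```text
clock: 12.07
tcp_pos: [0.6113, -0.0672, 0.0431]
orientation: [-0.287, -3.128, -0.0]
contact_force: [-0.5, 1.4, -1.1]
grip_width: 0.0088
gripper_force: 41.0
```

Run:
```python
from h import *
st()
f=cam("wrist","w10")
c=cv2.resize(f["pixels"][100:300,200:400,::-1],None,fx=3,fy=3,interpolation=cv2.INTER_CUBIC); cv2.imwrite("pics/w10c.png",c)
```

```text
t 12.07 tcp [ 0.6113 -0.0672  0.0431] x [-0.983  0.182  0.   ] y [0.182 0.983 0.   ] z [-0.  0. -1.] F [-0.5  1.4 -1.1] w 0.0088 gf 41.0 j [0.54, 0.73, -0.74, 1.8, 0.63, 0.86, 0.89]
```

View pics/w10c.png

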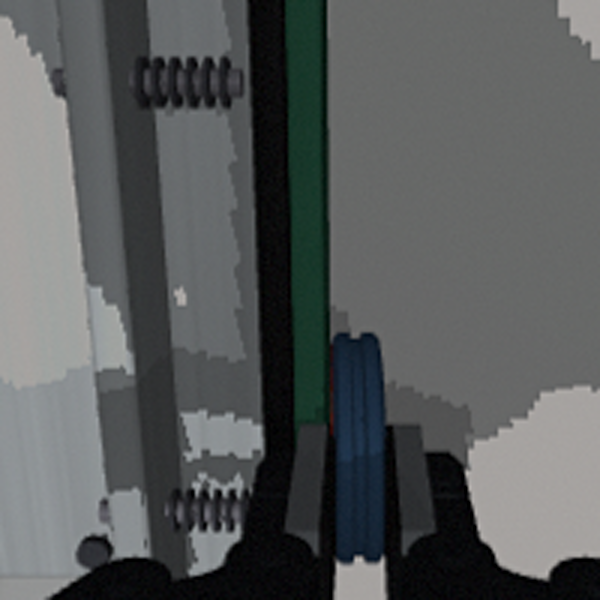

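play_rows([
  [[1,-0.028,-0.006,0,0],[1,-0.056,-0.006,0,0],[1,-0.08,-0.006,0,0],[1,-0.05,-0.006,0,0],[1,-0.02,-0.006,0,0],[1,0.01,-0.006,0,0],[1,0.03,0.1,0,0],[1,0.03,0.25,-0.05,0],[1,0.03,0.25,-0.25,0.05],[1,0.03,0.25,-0.25,0.12],[1,0.03,0.25,-0.25,0.2],[1,0.03,0.25,-0.25,0.28]],
])

```text
clock: 13.12
tcp_pos: [0.613, -0.0178, 0.0937]
orientation: [0.97, 2.988, -0.003]
contact_force: [-0.5, -1.0, -1.4]
grip_width: 0.0088
gripper_force: 40.7
```

play_rows([
  [[1,0,0,0,0.08],[1,0,0,0,0.16],[1,0,0,0,0.24],[1,0,0,0,0.32],[1,0,0,0,0.4],[1,0,0,0,0.48],[1,0,0,0,0.56],[1,0,0,0,0.64],[1,0,0,0,0.72],[1,0,0,0,0.8],[1,0,0,0,0.86],[1,0,0,0,0.86]],
])

```text
clock: 14.12
tcp_pos: [0.6126, -0.0176, 0.0931]
orientation: [2.623, 1.728, -0.003]
contact_force: [-0.2, 0.9, 0.3]
grip_width: 0.0089
gripper_force: 40.7
```

play_rows([
  [[1,0,0,0,0.08],[1,0,0,0,0.16],[1,0,0,0,0.24],[1,0,0,0,0.32],[1,0,0,0,0.4],[1,0,0,0,0.48],[1,0,0,0,0.56],[1,0,0,0,0.64],[1,0,0,0,0.72],[1,0,0,0,0.8],[1,0,0,0,0.86],[1,0,0,0,0.86]],
])

```text
clock: 15.12
tcp_pos: [0.6129, -0.0172, 0.093]
orientation: [3.128, -0.286, -0.002]
contact_force: [0.4, 0.6, -0.9]
grip_width: 0.0089
gripper_force: 40.7
```

Run:
```python
from h import *
S=frame((.5874,-.0655),-100.5)
plan((*S(-.025,-.035),.044),-100.5)
f=cam("wrist","w11")
for q in [(0,-.063,.0405),(0,.063,.0405),(0,-.063,.0125),(0,.063,.0125)]:print(q,np.round(proj(f,(*S(*q[:2]),q[2])),1))
for v in (90,120,150,180,210,230): 
    row=f["pixels"][v].astype(int); g=(row[:,1]>row[:,0]*1.5)&(row[:,1]>row[:,2]*1.15)&(row[:,1]>14); u=np.flatnonzero(g); br=u[row[u,1]>1.5*0+45]; print(v,u[[0,-1]] if len(u) else None,br[[0,-1]] if len(br) else None)
```

```text
t 15.12 tcp [ 0.6129 -0.0172  0.093 ] x [ 0.983 -0.181 -0.001] y [-0.181 -0.983  0.001] z [-0.001 -0.001 -1.   ] F [ 0.4  0.6 -0.9] w 0.0089 gf 40.7 j [-0.04, 0.53, -0.04, 1.82, 0.03, 0.79, -1.85]
plan [-0.256, 0.135, 0.245] turn 0.001
(0, -0.063, 0.0405) [380.8 308.1]
(0, 0.063, 0.0405) [393.7 158.1]
(0, -0.063, 0.0125) [374.6 287.5]
(0, 0.063, 0.0125) [384.8 151.7]
90 None None
120 None None
150 None None
180 [387 403] [395 402]
210 [384 400] [393 399]
230 [383 398] [392 397]
```

Run:
```python
from h import *
S=frame((.587,-.0675),-100.5)
V={"w8":old("w8",(.5591,-.0251,.1496),(-.983,.185)),"w9":old("w9",(.5553,-.0510,.045),(-.983,.186)),"w10":old("w10",(.6113,-.0672,.0431),(-.983,.182)),"w11":old("w11",(.6129,-.0172,.093),(.983,-.181))}
for n,y in [("w8",-.045),("w8",-.03),("w9",-.05),("w9",-.045),("w10",-.03),("w10",-.01),("w10",.0),("w11",.03),("w11",.045)]:
    f=V[n]; xs=np.arange(-.008,.062,.0005)
    uv=np.array([proj(f,(*S(x,y),.0405)) for x in xs],np.float32)
    p=cv2.remap(f["pixels"],uv[None,:,0],uv[None,:,1],cv2.INTER_LINEAR)[0].astype(int)
    print(n,y," ".join(f"{int(q.sum()/3)}{'g' if q[1]>1.5*q[0] and q[1]>25 else ''}" for q in p[::2]))
```

```text
w8 -0.045 101 78 67 34 16 18g 27g 35g 36g 35g 37g 34g 16 8 8 7 4 26 101 144 147 148 159 150 118 135 143 122 136 130 121 132 123 117 104 79 66 45 43 44 50 53 50 51 84 135 156 153 152 150 147 134 140 157 156 155 155 155 155 155 155 156 156 157 156 156 157 157 156 156
w8 -0.03 81 79 78 21g 14 15 24g 57g 59g 64g 63g 60g 35g 13 19 17 13 30 98 145 147 144 143 144 145 144 145 145 145 147 147 144 146 149 146 84 66 43 44 45 44 46 46 47 76 122 136 137 135 132 130 125 136 143 141 140 139 141 141 140 140 140 141 142 145 146 146 143 142 141
w9 -0.05 41g 28g 33 77 71 13 25g 37g 37g 37g 36g 35g 11 8 10 6 9 6 55 80 78 72 48 54 29 24 49 25 26 45 23 30 40 21 34 36 24 36 23 26 45 46 46 49 70 88 92 91 90 89 88 82 109 121 140 141 144 153 153 157 156 157 157 155 154 142 139 142 138 138
w9 -0.045 44g 29g 34 75 74 14 28g 34g 36g 38g 35g 33g 6 6 5 7 4 3 68 79 77 77 77 95 75 76 76 81 139 98 99 97 92 147 140 75 56 47 45 46 47 45 46 46 56 70 71 72 71 70 71 82 146 139 138 141 142 141 140 140 140 142 142 145 143 141 139 141 139 138
w10 -0.03 103 104 103 103 103 103 103 104 52 24g 42g 40g 39g 40g 36g 8 11 10 10 7 
[... 522 characters left out ...]
 7 9 54 83 81 94 101 101 103 104 104 103 104 101 103 105 102 99 80 53 54 53 54 54 54 62 97 163 160 160 160 158 147 150 162 160 160 160 161 160 160 161 161 161 162 162 161 162 161 161 161
w11 0.03 86 82 25g 16 18g 18g 17 17 38g 58g 58g 57g 59g 51g 16 13 16 13 14 3 136 148 146 147 149 152 151 149 148 148 151 154 146 95 55 48 49 50 50 49 49 49 51 51 51 49 94 78 143 143 144 143 144 137 144 147 145 148 148 148 148 150 152 149 149 147 148 148 148 147
w11 0.045 84 70 23g 18 17 17 17 18 26g 52g 57g 56g 57g 52g 15 14 13 13 13 5 118 124 115 49 16 35 34 18 36 27 21 34 33 27 38 22 30 37 26 32 47 50 49 51 51 47 89 129 144 145 144 144 145 136 144 146 145 147 146 147 149 150 151 150 152 148 148 150 149 149
```

play_rows([
  [[1,-0.13,0,0,0],[1,-0.256,0.03,0.05,0],[1,-0.256,0.08,0.15,0],[1,-0.256,0.12,0.22,0],[1,-0.256,0.15,0.248,0],[1,-0.256,0.2,0.248,0],[1,-0.256,0.225,0.248,0],[1,-0.256,0.24,0.248,0],[1,-0.25,0.256,0.248,0],[1,-0.24,0.256,0.248,0]],
])

```text
clock: 16.0
tcp_pos: [0.5576, -0.0588, 0.0441]
orientation: [-3.128, 0.285, -0.001]
contact_force: [-0.7, 0.8, -1.1]
grip_width: 0.0089
gripper_force: 40.8
```

```bash
cat >> h.py <<'E'
def prof(f,S,ys):
    "pad top front edge and plate edge along stand x, mm"
    for y in ys:
        xs=np.arange(-.012,.056,.00025)
        uv=np.array([proj(f,(*S(x,y),.0405)) for x in xs],np.float32)
        p=cv2.remap(f["pixels"],uv[None,:,0],uv[None,:,1],cv2.INTER_LINEAR)[0].astype(float)
        s=p.sum(1)/3; g=(p[:,1]>1.5*p[:,0])&(s>26)
        # longest green run
        best=(0,0);i=0
        while i<len(g):
            j=i
            while j<len(g) and g[j]: j+=1
            if j-i>best[1]-best[0]: best=(i,j)
            i=max(j,i+1)
        k=[i for i in range(150,len(s)-6) if s[i+5]-s[i-3]>22 and s[i-8:i].std()<4 and s[i]<80]
        print("y",y,"green mm",xs[best[0]]*1e3,xs[min(best[1],len(xs)-1)]*1e3,"plate",[round(xs[i]*1e3,1) for i in k[:6]])
E
python3 - <<'E'
from h import *
S=frame((.587,-.0675),-100.5)
V={"w10":old("w10",(.6113,-.0672,.0431),(-.983,.182)),"w11":old("w11",(.6129,-.0172,.093),(.983,-.181))}
prof(V["w10"],S,(-.03,-.01)); prof(V["w11"],S,(.03,.04))
o,_=st(); d=np.array(o["tcp_pos"][:2])-S(0,0); X=S(1,0)-S(0,0);Y=S(0,1)-S(0,0); print("stand xy mm",d@X*1e3,d@Y*1e3)
f=cam("wrist","w12"); prof(f,S,(0.,.01,.02,.03))
for i in range(3): cam("wrist"); print(get_obs()["contact_force"])
E
```

```text
y -0.03 green mm 1.2500000000000115 6.500000000000016 plate [np.float64(35.3), np.float64(35.5), np.float64(35.8), np.float64(36.0), np.float64(36.3)]
y -0.01 green mm 1.0000000000000113 6.750000000000016 plate [np.float64(35.3), np.float64(35.5), np.float64(35.8), np.float64(36.0), np.float64(36.3)]
y 0.03 green mm -0.2499999999999898 5.750000000000015 plate [np.float64(36.5), np.float64(36.8), np.float64(37.0), np.float64(37.3), np.float64(37.5), np.float64(37.8)]
y 0.04 green mm -0.2499999999999898 6.000000000000016 plate [np.float64(36.8), np.float64(37.0), np.float64(37.3), np.float64(37.5), np.float64(37.8)]
t 16.0 tcp [ 0.5576 -0.0588  0.0441] x [ 0.983 -0.181  0.   ] y [-0.181 -0.983 -0.   ] z [ 0.  0. -1.] F [-0.7  0.8 -1.1] w 0.0089 gf 40.8 j [0.03, 0.54, -0.04, 1.97, 0.04, 0.63, -1.79]
stand xy mm -3.2381564213594487 -30.46684503830286
y 0.0 green mm 2.5000000000000124 8.000000000000018 plate [np.float64(36.8), np.float64(37.0), np.float64(37.3), np.float64(37.5), np.float64(37.8)]
y 0.01 green mm 2.2500000000000124 8.000000000000018 plate [np.float64(36.8), np.float64(37.0), np.float64(37.3), np.float64(37.5), np.float64(37.8)]
y 0.02 green mm 2.2500000000000124 8.250000000000018 plate [np.float64(36.8), np.float64(37.0), np.float64(37.3), np.float64(37.5), np.float64(37.8)]
y 0.03 green mm 2.000000000000012 8.250000000000018 plate [np.float64(36.8), np.float64(37.0), np.float64(37.3), np.float64(37.5), np.float64(37.8)]
[0.37244067 2.01711222 0.29670875]
[ 0.89681658  0.61163006 -0.81105034]
[ 0.34083826  0.66402711 -0.54127643]
```

play_rows([
  [[1,0.025,0.005,0.002,0],[1,0.055,0.005,0.002,0],[1,0.085,0.005,0.002,0],[1,0.115,0.005,0.002,0],[1,0.145,0.005,0.002,0],[1,0.175,0.005,0.002,0],[1,0.205,0.005,0.002,0],[1,0.235,0.005,0.002,0],[1,0.265,0.005,0.002,0],[1,0.295,0.005,0.002,0],[1,0.325,0.005,0.002,0],[1,0.35,0.005,0.002,0]],
])

```text
clock: 17.2
tcp_pos: [0.6269, -0.0724, 0.0431]
orientation: [3.129, -0.285, 0.0]
contact_force: [-2.1, 2.9, -0.5]
grip_width: 0.0085
gripper_force: 40.8
```

Run:
```python
from h import *
S=frame((.587,-.0675),-100.5)
o,_=st(); d=np.array(o["tcp_pos"][:2])-S(0,0); X=S(1,0)-S(0,0);Y=S(0,1)-S(0,0); print("stand xy mm",d@X*1e3,d@Y*1e3)
f=cam("wrist"); prof(f,S,(.04,.05,.055))
```

```text
t 17.2 tcp [ 0.6269 -0.0724  0.0431] x [ 0.983 -0.181  0.   ] y [-0.181 -0.983  0.   ] z [ 0. -0. -1.] F [-2.1  2.9 -0.5] w 0.0085 gf 40.8 j [0.04, 0.63, -0.04, 1.8, 0.03, 0.72, -1.77]
stand xy mm -2.40643715544343 40.10064222707118
y 0.04 green mm -5.749999999999995 -0.7499999999999902 plate [np.float64(37.8), np.float64(38.0), np.float64(38.3), np.float64(44.5), np.float64(44.8), np.float64(45.0)]
y 0.05 green mm -5.749999999999995 2.750000000000013 plate [np.float64(37.0), np.float64(37.3), np.float64(37.5), np.float64(37.8), np.float64(38.0)]
y 0.055 green mm -5.499999999999995 -0.7499999999999902 plate [np.float64(37.0), np.float64(37.3), np.float64(37.5), np.float64(37.8), np.float64(38.0)]
```

play_rows([
  [[1,0,-0.1,0,0],[1,0,-0.2,-0.05,0],[1,0,-0.2,-0.25,0],[1,0,-0.2,-0.45,0],[1,0,-0.2,-0.65,-0.06],[1,-0.1,-0.2,-0.8,-0.14],[1,-0.2,-0.2,-0.8,-0.22],[1,-0.3,-0.2,-0.8,-0.3],[1,-0.4,-0.2,-0.8,-0.38],[1,-0.4,-0.2,-0.8,-0.46],[1,-0.4,-0.2,-0.8,-0.54],[1,-0.4,-0.2,-0.8,-0.58]],
])

```text
clock: 18.25
tcp_pos: [0.5547, -0.0194, 0.2036]
orientation: [2.931, 1.128, 0.001]
contact_force: [0.5, 0.0, -1.7]
grip_width: 0.0093
gripper_force: 40.7
```

Run:
```python
from h import *
plan((.52,-.2,.2),0)
```

```text
t 18.25 tcp [ 0.5547 -0.0194  0.2036] x [0.742 0.67  0.   ] y [ 0.67  -0.742  0.001] z [ 0.001 -0.001 -1.   ] F [ 0.5  0.  -1.7] w 0.0093 gf 40.7 j [0.12, 0.32, -0.24, 1.86, 0.09, 0.97, -1.0]
plan [-0.734, 0.554, 0.019] turn -0.532
```

play_rows([
  [[1,-0.15,0.13,-0.05,-0.08],[1,-0.3,0.26,-0.1,-0.16],[1,-0.45,0.39,-0.15,-0.24],[1,-0.6,0.52,-0.2,-0.32],[1,-0.75,0.65,-0.25,-0.4],[1,-0.93,0.775,-0.25,-0.48],[1,-0.93,0.775,-0.25,-0.532],[1,-0.93,0.775,-0.25,-0.532],[1,-0.93,0.775,-0.25,-0.532],[1,-0.93,0.775,-0.25,-0.532]],
])

```text
clock: 19.08
tcp_pos: [0.5194, -0.2574, 0.2531]
orientation: [-2.23, -2.213, -0.001]
contact_force: [0.3, -0.3, -1.7]
grip_width: 0.0089
gripper_force: 40.7
```

```bash
cat >> h.py <<'E'
def rackfit(f,c0=(.541,-.338)):
    "corners of the rack's dark top via trace; returns centre, az"
    best=None
    for d in viewer.trace(f,"rack")[:3]:
        m=d["pixels"].astype(np.uint8); n,l,s,c=cv2.connectedComponentsWithStats(m)
        k=1+np.argmax(s[1:,4]); cc=at(f,c[k],.03)
        if np.hypot(*(cc[:2]-c0))<.06: best=(l==k).astype(np.uint8); print("trace",round(d["score"],2),d["rect"],cc.round(4)); break
    return best
E
python3 - <<'E'
from h import *
st()
f=cam("wrist","w13"); m=rackfit(f)
if m is not None:
    h=cv2.cvtColor(f["pixels"],cv2.COLOR_RGB2HSV)
    cs,_=cv2.findContours(m,cv2.RETR_EXTERNAL,cv2.CHAIN_APPROX_NONE); c=max(cs,key=cv2.contourArea)
    b=cv2.boxPoints(cv2.minAreaRect(c)); print(b.tolist(),np.round([at(f,p,.03) for p in b],4))
cv2.imwrite("pics/w13c.png",cv2.resize(f["pixels"][100:330,200:460,::-1],None,fx=3,fy=2.6*3/2.6 if 0 else 2.6,interpolation=cv2.INTER_CUBIC)[:600,:800])
E
```

```text
t 19.08 tcp [ 0.5194 -0.2574  0.2531] x [0.007 1.    0.   ] y [ 1.    -0.007  0.   ] z [ 0.  0. -1.] F [ 0.3 -0.3 -1.7] w 0.0089 gf 40.7 j [0.57, 0.32, -0.27, 1.75, 0.09, 1.09, 0.26]
trace 0.9 [295.6, 177.0, 375.2, 266.8] [ 0.5461 -0.3174  0.03  ]
[[295.0, 178.0], [374.0, 178.0], [374.0, 267.0], [295.0, 267.0]] [[ 0.4869 -0.2689  0.03  ]
 [ 0.5919 -0.2696  0.03  ]
 [ 0.5993 -0.4053  0.03  ]
 [ 0.4822 -0.4045  0.03  ]]
```

View pics/w13c.png

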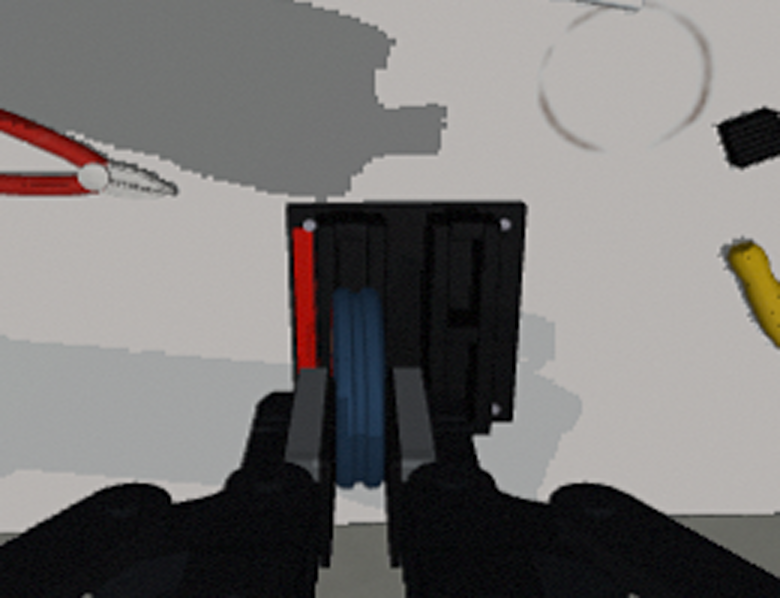

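Run:
```python
from h import *
f=old("w13",(.5194,-.2574,.2531),(.007,1.0))
p=f["pixels"].astype(int).sum(2)
print("u",list(range(292,380)))
for v in (182,186,190,195,200,205,210,215,220,225,230): print(v," ".join(str(q) for q in p[v,292:380]))
g=old("w1",(.5012,-.3259,.2816),(.219,.976))
for q in [(303,130),(378,113),(391,201),(322,216)]: print("w1 z0",np.round(at(g,q,0),4))
for q in [(296,178.5),(375,178.5),(370.7,261.5)]: print("w13",np.round(at(f,q,0),4),np.round(at(f,q,.03),4))
for q in [(303,187),(368.3,186.5),(365,257.3)]: print("bolts",[np.round(at(f,q,z),4).tolist() for z in (0,.005,.03)])
```

```text
u [292, 293, 294, 295, 296, 297, 298, 299, 300, 301, 302, 303, 304, 305, 306, 307, 308, 309, 310, 311, 312, 313, 314, 315, 316, 317, 318, 319, 320, 321, 322, 323, 324, 325, 326, 327, 328, 329, 330, 331, 332, 333, 334, 335, 336, 337, 338, 339, 340, 341, 342, 343, 344, 345, 346, 347, 348, 349, 350, 351, 352, 353, 354, 355, 356, 357, 358, 359, 360, 361, 362, 363, 364, 365, 366, 367, 368, 369, 370, 371, 372, 373, 374, 375, 376, 377, 378, 379]
182 542 545 568 236 68 58 67 59 69 57 56 76 65 38 29 9 30 25 20 27 11 20 21 5 27 13 5 13 11 8 19 34 23 5 2 49 62 63 64 62 64 67 68 58 60 73 65 66 75 74 30 25 6 6 8 20 21 9 8 21 19 12 21 17 21 20 4 4 21 25 20 14 32 61 68 52 55 72 60 62 69 65 34 312 541 545 539 541
186 540 541 571 264 74 50 42 39 29 397 409 407 425 158 31 30 32 28 25 38 58 59 45 58 65 65 69 54 55 50 37 30 29 30 28 27 16 47 56 63 57 71 71 59 66 58 56 62 61 61 38 21 36 41 37 25 33 5 33 62 70 70 58 65 72 63 66 65 73 42 42 39 37 40 6 366 411 399 146 53 73 60 24 392 539 544 542 541
190 539 544 566 371 116 110 199 195 198 196 192 199 107 40 48 53 65 55 59 38 66 62 52 56 51 67 60 65 65 74 41
[... 2355 characters left out ...]
 50 48 35 45 52 38 44 57 58 48 48 16 18 11 37 49 51 52 46 34 52 39 53 50 59 51 43 52 50 55 11 43 46 46 50 34 27 46 53 48 50 35 32 112 483 495 488 492 492 490 486
w1 z0 [ 0.4883 -0.2758  0.    ]
w1 z0 [ 0.599  -0.2761  0.    ]
w1 z0 [ 0.5985 -0.4128  0.    ]
w1 z0 [ 0.4863 -0.4139  0.    ]
w13 [ 0.486  -0.2768  0.    ] [ 0.4887 -0.2691  0.03  ]
w13 [ 0.5998 -0.2775  0.    ] [ 0.5938 -0.2698  0.03  ]
w13 [ 0.6006 -0.4135  0.    ] [ 0.5945 -0.3955  0.03  ]
bolts [[0.4958, -0.2896, 0.0], [0.4961, -0.2881, 0.005], [0.4977, -0.281, 0.03]]
bolts [[0.5907, -0.2894, 0.0], [0.5899, -0.288, 0.005], [0.5854, -0.2808, 0.03]]
bolts [[0.5912, -0.4059, 0.0], [0.5903, -0.403, 0.005], [0.5858, -0.3885, 0.03]]
```

Run:
```python
from h import *
f=old("w13",(.5194,-.2574,.2531),(.007,1.0))
p=f["pixels"].astype(int).sum(2)
print("col316",p[206:218,316],p[280:296,316])
print("col323",p[206:218,323],p[280:296,323])
a=np.linspace(0,2*np.pi,181)
for dx in (-.004,-.002,0,.002):
  for dz in (.007,.009,.011):
    pts=[proj(f,(.5194,-.2574+dx+.023*np.cos(t),.2531-dz+.023*np.sin(t))) for t in a]
    v=[q[1] for q in pts]; print(dx,dz,round(min(v),1),round(max(v),1))
plan((.516,-.316,.11),0)
```

```text
col316 [ 58  54  60  61  60  84  74  96  90 104 110 107] [118 120 128 121 118 114  95 177 380 499 488 491 511 540 542 539]
col323 [ 48  47  49  53  66  91  94 103 115 117 122 128] [106 116 119 109 119 101  95 190 388 497 487 486 487 481 504 545]
-0.004 0.007 216.7 296.0
-0.004 0.009 215.5 293.8
-0.004 0.011 214.3 291.6
-0.002 0.007 213.6 293.0
-0.002 0.009 212.4 290.8
-0.002 0.011 211.2 288.7
0 0.007 210.5 290.1
0 0.009 209.3 287.9
0 0.011 208.2 285.8
0.002 0.007 207.3 287.1
0.002 0.009 206.2 284.9
0.002 0.011 205.1 282.8
t 19.18 tcp [ 0.5197 -0.2564  0.2531] x [0.005 1.    0.   ] y [ 1.    -0.005  0.   ] z [ 0.  0. -1.] F [ 0.9  0.4 -1.3] w 0.0089 gf 40.7 j [0.57, 0.32, -0.27, 1.75, 0.09, 1.09, 0.26]
plan [-0.298, -0.017, 0.715] turn -0.003
```

play_rows([
  [[1,-0.15,-0.01,0.15,-0.003],[1,-0.29,-0.017,0.3,-0.003],[1,-0.29,-0.017,0.5,-0.003],[1,-0.29,-0.017,0.65,-0.003],[1,-0.29,-0.017,0.78,-0.003],[1,-0.29,-0.017,0.86,-0.003],[1,-0.29,-0.017,0.9,-0.003],[1,-0.29,-0.017,0.9,-0.003],[1,-0.29,-0.017,0.9,-0.003]],
])

```text
clock: 19.93
tcp_pos: [0.5164, -0.3153, 0.0737]
orientation: [2.221, 2.221, 0.001]
contact_force: [1.0, 0.8, -0.5]
grip_width: 0.0088
gripper_force: 40.7
```

Run:
```python
from h import *
plan((.516,-.3145,.043),0)
f=cam("wrist","w14")
p=f["pixels"].astype(int)
for q in [(-.057,.068,0),(.057,.068,0),(.057,0,0),(-.033,.054,.03),(-.019,.054,.03),(-.033,.04,.03),(-.019,.04,.03)]:
    u,v=proj(f,(.5429+q[0],-.3453+q[1],q[2])); print(q,round(u,1),round(v,1))
    u0=int(round(u));v0=int(round(v))
    print("   h",p[v0,u0-8:u0+9].sum(1) if 8<v0<392 else "", "v",p[v0-8:v0+9,u0].sum(1))
```

```text
t 19.93 tcp [ 0.5164 -0.3153  0.0737] x [ 0.  1. -0.] y [ 1.    -0.     0.001] z [ 0.001 -0.    -1.   ] F [ 1.   0.8 -0.5] w 0.0088 gf 40.7 j [0.61, 0.56, -0.22, 1.84, 0.17, 0.76, 0.3]
plan [0.004, -0.002, 0.153] turn -0.0
(-0.057, 0.068, 0) 279.9 162.9
   h [350 347 347 355 357 339 111   0   7  11  24  17  28  12  15  21  18] v [351 350 352 349 352 356 301  66   7  25  36  31  18  25  16  22  27]
(0.057, 0.068, 0) 427.3 163.0
   h [ 44  37  47  31  32  32  29  10  81 466 553 552 547 551 550 547 549] v [546 548 550 547 551 549 562 459  81  20  21  17  23  10  15  76 137]
(0.057, 0, 0) 417.6 242.1
   h [ 49  67  53  68  46  59  42  53  70 550 560 551 543 548 546 546 548] v [ 43  47  51  36  33  20   5  10  70 141 137 198 331 411 401 455 550]
(-0.033, 0.054, 0.03) 309.9 191.6
   h [36 39 30 35 32 21 17 12 33 31 31 35 42 33 26 43 47] v [37 34 25 20 18 32 35 14 33 19 25 31 30 26 31 22 26]
(-0.019, 0.054, 0.03) 330.2 191.6
   h [32 41 37 19 14 28  2 24 25 36 39 37 30 19 32 38 31] v [34 36 12 22 17 24 20 18 25 28 32 29 33 27  5 17 19]
(-0.033, 0.04, 0.03) 310.1 210.6
   h [26 37 24 51 29 17 21 18 19 21 77 90 96 99 62 15 18] v [17 29 17 25 12 25 26 14 19 21 40 59 61 52 63 71 71]
(-0.019, 0.04, 0.03) 330.0 210.6
   h [ 98 104  76  44  10   6  11  18  26  21  43  17  36  32  40  26  32] v [21 37 29 31 30 29 28 28 26 32 17 32 14 26 18 20 37]
```

play_rows([
  [[1,0.002,0.001,0.04,0],[1,0.002,0.001,0.06,0],[1,0.002,0.001,0.08,0],[1,0.002,0.001,0.1,0],[1,0.002,0.001,0.1,0]],
])

```text
clock: 20.4
tcp_pos: [0.5151, -0.3153, 0.0523]
orientation: [-2.222, -2.219, 0.001]
contact_force: [-0.3, 0.1, -0.2]
grip_width: 0.0087
gripper_force: 40.7
```

Run:
```python
from h import *
st()
for i in range(2): cam("wrist"); print(get_obs()["contact_force"].round(1) if hasattr(get_obs()["contact_force"],"round") else get_obs()["contact_force"])
```

```text
t 20.4 tcp [ 0.5151 -0.3153  0.0523] x [0.001 1.    0.001] y [ 1.    -0.001 -0.001] z [-0.001  0.001 -1.   ] F [-0.3  0.1 -0.2] w 0.0087 gf 40.7 j [0.6, 0.59, -0.21, 1.85, 0.18, 0.72, 0.29]
[ 0.2  0.2 -1.3]
[-0.   0.9 -1.4]
```

play_rows([
  [[1,0,0,0.025,0],[1,0,0,0.045,0],[1,0,0,0.052,0],[1,0,0,0.052,0]],
])

```text
clock: 20.83
tcp_pos: [0.5158, -0.3146, 0.0422]
orientation: [-2.221, -2.22, -0.001]
contact_force: [1.6, 2.4, -0.7]
grip_width: 0.0089
gripper_force: 40.6
```

play_rows([
  [[0.7,0,0,0,0],[0.5,0,0,0,0],[0.3,0,0,0,0],[0.3,0,0,0,0],[0.3,0,0,-0.1,0],[0.3,0,0,-0.3,0],[0.3,0,0,-0.5,0],[0.3,0,0,-0.7,0],[0.3,0,0,-0.85,0],[0.3,0,0,-0.85,0]],
])

```text
clock: 21.67
tcp_pos: [0.5192, -0.3176, 0.2204]
orientation: [2.215, 2.211, 0.005]
contact_force: [0.9, 0.5, 0.6]
grip_width: 0.0297
gripper_force: 0.0
```

Run:
```python
from h import *
st(); f=cam("wrist","w15")
for d in viewer.trace(f,"gold_center")[:2]: print(d["score"],d["rect"])
for dx,dz in [(-.005,.054),(.005,.054),(0,.031)]: print(np.round(proj(f,(.5169+dx,-.3158,dz)),1))
for dy in (-.023,.023): print(np.round(proj(f,(.5169,-.3158+dy,.031)),1))
```

```text
t 21.67 tcp [ 0.5192 -0.3176  0.2204] x [ 0.002  1.    -0.006] y [ 1.    -0.002  0.011] z [ 0.011 -0.006 -1.   ] F [0.9 0.5 0.6] w 0.0297 gf 0.0 j [0.63, 0.39, -0.24, 1.73, 0.11, 1.03, 0.35]
0.61 [311.4, 156.6, 318.4, 189.7]
[311.3 177.8]
[320.2 177.8]
[315.8 173. ]
[315.9 191.3]
[315.7 153.8]
```

View pics/w15.png

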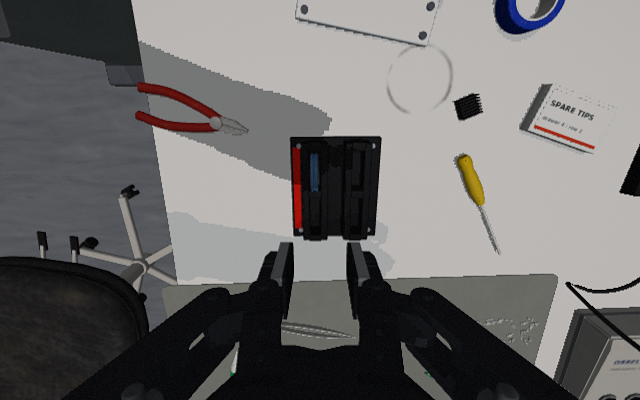

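play_rows([
  [[1,0.2,0,0,0.07],[1,0.4,0,0,0.138],[1,0.6,0,0,0.138],[1,0.8,0,0,0.138],[1,1,0,0,0.138],[1,1,0,0,0.138],[1,1,0,0,0.138]],
])

```text
clock: 22.35
tcp_pos: [0.5152, -0.1127, 0.2114]
orientation: [-2.443, -1.972, 0.002]
contact_force: [-0.8, -0.9, -0.1]
grip_width: 0.0007
gripper_force: 0.0
```

play_rows([
  [[1,0.2,0,0,0],[1,0.4,-0.05,0,0],[1,0.6,-0.1,0,0],[1,0.8,-0.15,0,0],[1,1,-0.2,0,0],[1,1,-0.2,0,0],[1,1,-0.2,0,0]],
])

```text
clock: 22.93
tcp_pos: [0.5198, 0.0896, 0.2117]
orientation: [-2.446, -1.97, 0.002]
contact_force: [-0.0, -1.1, -0.8]
grip_width: -0.0
gripper_force: 0.0
```

Run:
```python
from h import *
plan((.5324,.1375,.06),-12.4)
f=cam("wrist","w16")
for e in rings(f): print(np.round(e[0],1),np.round(e[1],1),np.round(e[2],4))
```

```text
t 22.93 tcp [0.5198 0.0896 0.2117] x [ 0.213  0.977 -0.   ] y [ 0.977 -0.213 -0.002] z [-0.002  0.    -1.   ] F [-0.  -1.1 -0.8] w -0.0 gf 0.0 j [0.05, 0.29, -0.4, 1.9, 0.13, 0.98, -0.63]
plan [0.248, 0.012, 0.758] turn 0.001
[344.7 134.1] [34.4 35.4] [0.5578 0.1319 0.031 ]
[346.3  79. ] [37.4 40.7] [0.5699 0.1875 0.031 ]
```

play_rows([
  [[1,0.15,0.012,0.1,0],[1,0.248,0.012,0.3,0],[1,0.248,0.012,0.5,0],[1,0.248,0.012,0.68,0],[1,0.248,0.012,0.78,0],[1,0.248,0.012,0.84,0],[1,0.248,0.012,0.88,0],[1,0.248,0.012,0.91,0],[1,0.248,0.012,0.935,0],[1,0.248,0.012,0.958,0],[1,0.248,0.012,0.96,0],[1,0.248,0.012,0.96,0]],
])

```text
clock: 23.98
tcp_pos: [0.5338, 0.1363, 0.0213]
orientation: [2.45, 1.966, 0.002]
contact_force: [0.4, 0.1, -0.0]
grip_width: 0.0001
gripper_force: 0.0
```

play_rows([
  [[1,0,0,-0.1,0],[1,0,0,-0.3,0],[0.3,0,0,-0.3,0],[-0.4,0,0,-0.3,0],[-0.4,0,0,-0.3,0],[-0.4,0,0,-0.3,0],[-0.4,0,0,-0.3,0]],
])

```text
clock: 24.57
tcp_pos: [0.5326, 0.136, 0.0799]
orientation: [-2.449, -1.966, 0.002]
contact_force: [0.2, 0.2, 0.2]
grip_width: 0.0591
gripper_force: 0.0
```

Run:
```python
from h import *
p0=np.array([.5529,.1330]); px=np.array([-.9766,.215])
plan((*(p0+.012*px-.0013*np.array([.215,.9766])),.034),-12.4)
f=cam("wrist","w17")
for e in rings(f): print(np.round(e[0],1),np.round(e[1],1),np.round(e[2],4))
```

```text
t 24.57 tcp [0.5326 0.136  0.0799] x [ 0.216  0.976 -0.001] y [ 0.976 -0.216 -0.001] z [-0.001 -0.001 -1.   ] F [0.2 0.2 0.2] w 0.0591 gf 0.0 j [-0.07, 0.5, -0.37, 1.96, 0.26, 0.73, -0.81]
plan [0.001, 0.043, 0.229] turn -0.001
[357.2 139.9] [58.8 61.4] [0.57   0.1877 0.031 ]
```

Run:
```python
from h import *
im=cv2.imread("pics/w17.png"); w6=cv2.imread("pics/w6.png")
for n,I in (("w17",im),("w6",w6)):
    hsv=cv2.cvtColor(I,cv2.COLOR_BGR2HSV); m=(((hsv[...,0]<8)|(hsv[...,0]>170))&(hsv[...,1]>150)&(hsv[...,2]>50)).astype(np.uint8)
    k,l,s,c=cv2.connectedComponentsWithStats(m); print(n,[(s[i].tolist(),c[i].round().tolist()) for i in range(1,k) if s[i,4]>15])
```

```text
w17 [([327, 109, 61, 63, 986], [357.0, 139.0]), ([322, 191, 35, 54, 424], [340.0, 217.0])]
w6 [([323, 193, 38, 54, 443], [343.0, 219.0]), ([328, 326, 42, 23, 216], [345.0, 333.0])]
```

play_rows([
  [[-0.4,0.001,0.043,0.05,0],[-0.4,0.001,0.043,0.15,0],[-0.4,0.001,0.043,0.22,0],[-0.4,0.001,0.043,0.246,0],[-0.4,0.001,0.043,0.248,0],[-0.1,0.001,0.043,0.246,0],[0.3,0.001,0.043,0.24,0],[0.6,0.001,0.043,0.233,0],[1,0.001,0.043,0.23,0],[1,0.001,0.043,0.23,0],[1,0.001,0.043,0.23,0]],
])

```text
clock: 25.53
tcp_pos: [0.5422, 0.1351, 0.0358]
orientation: [2.449, 1.966, 0.002]
contact_force: [-2.0, 0.8, 5.3]
grip_width: 0.0089
gripper_force: 38.1
```

play_rows([
  [[1,0,0,-0.1,0],[1,0,0,-0.25,0],[1,0,0,-0.45,0],[1,0,0,-0.6,0],[1,-0.1,-0.03,-0.6,-0.08],[1,-0.25,-0.06,-0.6,-0.16],[1,-0.4,-0.06,-0.6,-0.24],[1,-0.5,-0.06,-0.6,-0.32],[1,-0.6,-0.06,-0.6,-0.4],[1,-0.65,-0.06,-0.6,-0.48],[1,-0.7,-0.06,-0.6,-0.55],[1,-0.7,-0.06,-0.6,-0.55]],
])

```text
clock: 26.53
tcp_pos: [0.499, -0.0022, 0.1547]
orientation: [1.401, 2.812, -0.002]
contact_force: [-0.5, -0.2, -0.4]
grip_width: 0.009
gripper_force: 40.8
```

Run:
```python
from h import *
S=frame((.587,-.0675),-100.5)
plan((*S(-.035,-.035),.15),79.5)
f=cam("wrist","w18")
```

```text
t 26.53 tcp [ 0.499  -0.0022  0.1547] x [-0.602  0.798 -0.001] y [ 0.798  0.602 -0.001] z [-0.001 -0.001 -1.   ] F [-0.5 -0.2 -0.4] w 0.009 gf 40.8 j [0.35, 0.34, -0.56, 2.01, 0.24, 0.85, 0.3]
plan [-0.279, 0.166, 0.023] turn -0.472
```

play_rows([
  [[1,-0.1,0.06,0.02,-0.08],[1,-0.2,0.12,0.02,-0.16],[1,-0.279,0.166,0.02,-0.24],[1,-0.279,0.166,0.02,-0.32],[1,-0.279,0.166,0.02,-0.4],[1,-0.279,0.166,0.02,-0.472],[1,-0.279,0.166,0.02,-0.472],[1,-0.279,0.166,0.02,-0.472]],
])

```text
clock: 27.25
tcp_pos: [0.5599, -0.0231, 0.1507]
orientation: [0.296, 3.128, 0.001]
contact_force: [-0.3, -0.0, -1.4]
grip_width: 0.0085
gripper_force: 40.8
```

```bash
cat >> h.py <<'E'
def xy(S):
    o=get_obs(); d=np.array(o["tcp_pos"][:2])-S(0,0); X=S(1,0)-S(0,0);Y=S(0,1)-S(0,0); print("stand xy mm",round(d@X*1e3,1),round(d@Y*1e3,1),"z",round(o["tcp_pos"][2]*1e3,1))
E
python3 - <<'E'
from h import *
S=frame((.587,-.0675),-100.5)
plan((*S(-.012,-.035),.0435),79.5); xy(S)
f=cam("wrist","w19"); prof(f,S,(-.06,-.05,-.04,-.03,-.01))
p=f["pixels"].astype(int); u,v=proj(f,(*S(.003,-.063),.0405)); print(u,v,p[int(v)-10:int(v)+12,int(round(u))].sum(1))
# disc silhouette extent (green) around col 320
for c in (315,318,322): print(c,p[200:220,c].sum(1),p[278:300,c].sum(1))
print("row",p[240,300:340].sum(1))
E
```

```text
t 27.25 tcp [ 0.5599 -0.0231  0.1507] x [-0.982  0.187 -0.   ] y [0.187 0.982 0.001] z [ 0.     0.001 -1.   ] F [-0.3 -0.  -1.4] w 0.0085 gf 40.8 j [0.47, 0.47, -0.69, 1.87, 0.37, 0.93, 0.99]
plan [0.001, -0.134, 0.536] turn -0.003
stand xy mm -38.7 -34.7 z 150.7
y -0.06 green mm -0.49999999999999 5.000000000000015 plate [np.float64(36.0), np.float64(36.3), np.float64(36.5), np.float64(36.8), np.float64(37.0), np.float64(37.3)]
y -0.05 green mm -0.2499999999999898 5.250000000000015 plate [np.float64(36.3), np.float64(36.5), np.float64(36.8), np.float64(37.0), np.float64(37.3)]
y -0.04 green mm -0.2499999999999898 5.000000000000015 plate [np.float64(36.3), np.float64(36.5), np.float64(36.8), np.float64(37.0), np.float64(37.3)]
y -0.03 green mm -0.2499999999999898 5.750000000000015 plate [np.float64(36.3), np.float64(36.5), np.float64(36.8), np.float64(37.0), np.float64(37.3)]
y -0.01 green mm -0.2499999999999898 5.750000000000015 plate [np.float64(36.3), np.float64(36.5), np.float64(36.8), np.float64(37.0), np.float64(37.3)]
274.17457353102157 166.36554468732103 [300 312 254   0   4   7   4  41  59  80 115 122 108 113 110 113 116 113
 110 116 114 110]
315 [470 474 472 470 471 473 461 377 170  31  58  65  70  71  78  87  79  80
  83  84] [ 76  79  73  64  75  68  43 299 493 476 472 471 473 470 468 470 467 471
 473 472 472 469]
318 [469 470 472 469 472 473 474 478 495 421  37  51  70  77  76  76  68  84
  77  89] [ 70  62  59  44  93 310 471 475 477 470 470 469 470 472 474 470 469 472
 467 467 470 469]
322 [481 469 474 471 471 471 485 408  20  52  66  74  78  76  72  84  83  93
  79  87] [ 60  55  59  55  61  47  54 295 487 473 472 468 467 472 467 469 470 472
 472 469 471 465]
row [454 450 453 452 451 456 457 450 464 367 156  48  66  97 105 111 109  85
  97 104 118  79  87 111 112 108  96  62 252 443 454 455 454 457 454 454
 456 457 452 445]
```

play_rows([
  [[1,0,0,0.15,0],[1,0,0,0.3,0],[1,0,0,0.42,0],[1,0,0,0.5,0],[1,0,0,0.533,0],[1,0,-0.05,0.533,0],[1,0,-0.1,0.533,0],[1,0,-0.1,0.533,0],[1,0,-0.1,0.533,0],[1,0,-0.1,0.533,0]],
])

```text
clock: 28.13
tcp_pos: [0.5569, -0.0441, 0.0452]
orientation: [0.29, 3.126, 0.0]
contact_force: [-0.1, 0.6, -0.1]
grip_width: 0.0086
gripper_force: 40.7
```

Run:
```python
from h import *
S=frame((.587,-.0675),-100.5)
xy(S); plan((*S(-.0042,-.035),.0435),79.5)
f=cam("wrist"); prof(f,S,(-.06,-.055,-.05,-.045)); xy(S)
```

```text
stand xy mm -17.5 -33.9 z 45.2
t 28.13 tcp [ 0.5569 -0.0441  0.0452] x [-0.983  0.184 -0.002] y [0.184 0.983 0.   ] z [ 0.002 -0.    -1.   ] F [-0.1  0.6 -0.1] w 0.0086 gf 40.7 j [0.43, 0.61, -0.6, 1.94, 0.5, 0.74, 0.92]
plan [0.006, -0.067, 0.009] turn -0.001
y -0.06 green mm -0.2499999999999898 5.500000000000015 plate [np.float64(36.3), np.float64(36.5), np.float64(36.8), np.float64(37.0), np.float64(37.3)]
y -0.055 green mm -0.2499999999999898 5.250000000000015 plate [np.float64(31.3), np.float64(31.5), np.float64(36.3), np.float64(36.5), np.float64(36.8), np.float64(37.0)]
y -0.05 green mm -0.2499999999999898 5.250000000000015 plate [np.float64(36.8), np.float64(37.0), np.float64(37.3), np.float64(37.5), np.float64(37.8)]
y -0.045 green mm 1.0408340855860843e-14 5.000000000000015 plate [np.float64(36.8), np.float64(37.0), np.float64(37.3), np.float64(37.5), np.float64(37.8)]
stand xy mm -17.9 -34.1 z 45.1
```

play_rows([
  [[1,0,-0.035,0.006,0],[1,0,-0.055,0.006,0],[1,-0.01,-0.067,0.006,0],[1,-0.035,-0.067,0.006,0],[1,-0.063,-0.067,0.006,0],[1,-0.091,-0.067,0.006,0],[1,-0.119,-0.067,0.006,0],[1,-0.147,-0.067,0.006,0],[1,-0.175,-0.067,0.006,0],[1,-0.203,-0.067,0.006,0],[1,-0.231,-0.067,0.006,0],[1,-0.259,-0.067,0.006,0]],
])

```text
clock: 29.18
tcp_pos: [0.6052, -0.0664, 0.0429]
orientation: [-0.288, -3.128, -0.0]
contact_force: [-1.5, 2.5, -1.7]
grip_width: 0.0084
gripper_force: 40.3
```

Run:
```python
from h import *
S=frame((.587,-.0675),-100.5)
f=cam("wrist"); prof(f,S,(-.04,-.03,-.02,-.01)); xy(S); st()
```

```text
y -0.04 green mm 3.000000000000013 8.750000000000018 plate [np.float64(36.8), np.float64(37.0), np.float64(37.3), np.float64(37.5), np.float64(37.8), np.float64(38.0)]
y -0.03 green mm 3.2500000000000133 8.500000000000018 plate [np.float64(36.8), np.float64(37.0), np.float64(37.3), np.float64(37.5), np.float64(37.8)]
y -0.02 green mm 3.000000000000013 8.750000000000018 plate [np.float64(37.0), np.float64(37.3), np.float64(37.5), np.float64(37.8)]
y -0.01 green mm 3.000000000000013 8.500000000000018 plate [np.float64(36.5), np.float64(36.8), np.float64(37.0), np.float64(37.3), np.float64(37.5)]
stand xy mm -4.4 18.8 z 43.0
t 29.23 tcp [ 0.6063 -0.0666  0.043 ] x [-0.983  0.183 -0.001] y [0.183 0.983 0.   ] z [ 0.001  0.    -1.   ] F [ 0.4  2.2 -1.9] w 0.0089 gf 40.3 j [0.44, 0.67, -0.59, 1.82, 0.5, 0.8, 0.98]
```

play_rows([
  [[1,-0.028,0.002,0,0],[1,-0.056,0.002,0,0],[1,-0.08,0.002,0,0],[1,-0.05,0.002,0,0],[1,-0.02,0.05,0,0],[1,0.03,0.15,0,0],[1,0.03,0.25,-0.05,0],[1,0.03,0.25,-0.25,0.05],[1,0.03,0.25,-0.25,0.12],[1,0.03,0.25,-0.25,0.2],[1,0.03,0.25,-0.25,0.28],[1,0.03,0.25,-0.25,0.28]],
])

```text
clock: 30.23
tcp_pos: [0.607, -0.0158, 0.0933]
orientation: [0.969, 2.988, -0.002]
contact_force: [0.4, -0.6, -0.2]
grip_width: 0.0087
gripper_force: 40.8
```

play_rows([
  [[1,0,0,0,0.08],[1,0,0,0,0.16],[1,0,0,0,0.24],[1,0,0,0,0.32],[1,0,0,0,0.4],[1,0,0,0,0.48],[1,0,0,0,0.56],[1,0,0,0,0.64],[1,0,0,0,0.72],[1,0,0,0,0.8],[1,0,0,0,0.86],[1,0,0,0,0.86]],
])

```text
clock: 31.23
tcp_pos: [0.607, -0.0157, 0.0927]
orientation: [-2.621, -1.732, 0.002]
contact_force: [0.9, -0.4, -1.8]
grip_width: 0.0088
gripper_force: 40.8
```

play_rows([
  [[1,0,0,0,0.08],[1,0,0,0,0.16],[1,0,0,0,0.24],[1,0,0,0,0.32],[1,0,0,0,0.4],[1,0,0,0,0.48],[1,0,0,0,0.56],[1,0,0,0,0.64],[1,0,0,0,0.72],[1,0,0,0,0.8],[1,0,0,0,0.86],[1,0,0,0,0.86]],
])

```text
clock: 32.23
tcp_pos: [0.6072, -0.0157, 0.0925]
orientation: [3.128, -0.284, -0.002]
contact_force: [0.3, -0.3, -1.1]
grip_width: 0.0091
gripper_force: 40.8
```

Run:
```python
from h import *
S=frame((.587,-.0675),-100.5)
xy(S); plan((*S(-.012,-.035),.0435),-100.5)
f=cam("wrist"); prof(f,S,(.03,.04,.05)); xy(S)
```

```text
stand xy mm -54.6 10.4 z 92.5
t 32.23 tcp [ 0.6072 -0.0157  0.0925] x [ 0.984 -0.18  -0.001] y [-0.18  -0.984  0.   ] z [-0.001 -0.    -1.   ] F [ 0.3 -0.3 -1.1] w 0.0091 gf 40.8 j [-0.18, 0.53, 0.14, 1.84, -0.1, 0.78, -1.74]
plan [-0.227, 0.213, 0.246] turn 0.001
y 0.03 green mm -0.49999999999999 5.750000000000015 plate [np.float64(36.5), np.float64(36.8), np.float64(37.0), np.float64(37.3), np.float64(37.5), np.float64(37.8)]
y 0.04 green mm 1.0408340855860843e-14 6.000000000000016 plate [np.float64(36.5), np.float64(36.8), np.float64(37.0), np.float64(37.3), np.float64(37.5), np.float64(37.8)]
y 0.05 green mm 1.0408340855860843e-14 5.750000000000015 plate [np.float64(36.5), np.float64(36.8), np.float64(37.0), np.float64(37.3), np.float64(37.5), np.float64(37.8)]
stand xy mm -54.6 10.5 z 92.6
```

play_rows([
  [[1,-0.12,0,0,0],[1,-0.227,0.03,0.05,0],[1,-0.227,0.08,0.15,0],[1,-0.227,0.12,0.22,0],[1,-0.227,0.16,0.246,0],[1,-0.227,0.2,0.246,0],[1,-0.227,0.225,0.246,0],[1,-0.227,0.245,0.246,0],[1,-0.215,0.26,0.246,0],[1,-0.2,0.261,0.246,0]],
])

```text
clock: 33.12
tcp_pos: [0.5592, -0.0601, 0.0443]
orientation: [-3.128, 0.287, -0.0]
contact_force: [-0.8, 2.4, -1.2]
grip_width: 0.0088
gripper_force: 40.9
```

Run:
```python
from h import *
S=frame((.587,-.0675),-100.5)
xy(S);f=cam("wrist"); prof(f,S,(.0,.01,.02)); xy(S); st()
```

```text
stand xy mm -2.2 -28.7 z 44.3
y 0.0 green mm 3.000000000000013 9.000000000000018 plate [np.float64(36.8), np.float64(37.0), np.float64(37.3), np.float64(37.5), np.float64(37.8)]
y 0.01 green mm 2.750000000000013 9.000000000000018 plate [np.float64(36.8), np.float64(37.0), np.float64(37.3), np.float64(37.5), np.float64(37.8)]
y 0.02 green mm 3.2500000000000133 9.000000000000018 plate [np.float64(36.8), np.float64(37.0), np.float64(37.3), np.float64(37.5), np.float64(37.8)]
stand xy mm -2.7 -27.8 z 44.3
t 33.17 tcp [ 0.5602 -0.0598  0.0443] x [ 0.983 -0.182  0.001] y [-0.182 -0.983 -0.001] z [ 0.001  0.001 -1.   ] F [-0.7  1.7 -0.1] w 0.0087 gf 40.9 j [-0.1, 0.54, 0.12, 1.97, -0.11, 0.63, -1.66]
```

play_rows([
  [[1,0.025,0,0,0],[1,0.055,0,0,0],[1,0.085,0,0,0],[1,0.115,0,0,0],[1,0.145,0,0,0],[1,0.175,0,0,0],[1,0.205,0,0,0],[1,0.235,0,0,0],[1,0.265,0,0,0],[1,0.29,0,0,0],[1,0.315,0,0,0],[1,0.33,0,0,0]],
])

```text
clock: 34.17
tcp_pos: [0.6246, -0.0723, 0.0437]
orientation: [3.128, -0.288, 0.001]
contact_force: [-0.2, 1.7, -0.5]
grip_width: 0.0087
gripper_force: 40.9
```

Run:
```python
from h import *
S=frame((.587,-.0675),-100.5)
xy(S); cam("wrist"); st()
```

```text
stand xy mm -2.1 37.8 z 43.7
t 34.22 tcp [ 0.625  -0.0724  0.0437] x [ 0.983 -0.183  0.001] y [-0.183 -0.983 -0.   ] z [ 0.001 -0.    -1.   ] F [ 0.5  0.5 -0.5] w 0.0088 gf 40.8 j [-0.08, 0.63, 0.12, 1.81, -0.11, 0.71, -1.64]
```

play_rows([
  [[1,0,-0.1,0,0],[1,0,-0.2,-0.05,0],[1,0,-0.2,-0.25,0],[1,0,-0.2,-0.45,0],[1,0,-0.2,-0.65,-0.06],[1,-0.1,-0.2,-0.8,-0.14],[1,-0.2,-0.2,-0.8,-0.22],[1,-0.3,-0.2,-0.8,-0.3],[1,-0.4,-0.2,-0.8,-0.38],[1,-0.4,-0.2,-0.8,-0.46],[1,-0.4,-0.2,-0.8,-0.54],[1,-0.4,-0.2,-0.8,-0.58]],
])

```text
clock: 35.22
tcp_pos: [0.5524, -0.0191, 0.2042]
orientation: [2.932, 1.126, 0.001]
contact_force: [-0.5, -0.1, -1.1]
grip_width: 0.0083
gripper_force: 40.8
```

Run:
```python
from h import *
plan((.52,-.26,.25),0)
```

```text
t 35.22 tcp [ 0.5524 -0.0191  0.2042] x [0.743 0.669 0.   ] y [ 0.669 -0.743  0.001] z [ 0.001 -0.001 -1.   ] F [-0.5 -0.1 -1.1] w 0.0083 gf 40.8 j [-0.05, 0.31, -0.03, 1.88, 0.01, 0.96, -0.93]
plan [-0.926, 0.787, -0.228] turn -0.533
```

play_rows([
  [[1,-0.15,0.13,-0.05,-0.08],[1,-0.3,0.26,-0.1,-0.16],[1,-0.45,0.39,-0.15,-0.24],[1,-0.6,0.52,-0.2,-0.32],[1,-0.75,0.65,-0.23,-0.4],[1,-0.926,0.787,-0.23,-0.48],[1,-0.926,0.787,-0.23,-0.533],[1,-0.926,0.787,-0.23,-0.533],[1,-0.926,0.787,-0.23,-0.533],[1,-0.926,0.787,-0.23,-0.533]],
])

```text
clock: 36.05
tcp_pos: [0.519, -0.2584, 0.2496]
orientation: [-2.23, -2.213, -0.001]
contact_force: [-0.0, 0.6, -0.9]
grip_width: 0.0087
gripper_force: 40.8
```

```bash
cat >> h.py <<'E'
def rackpose(f,c0=(.5429,-.3453),a0=0.,span=.03):
    "fit rack outline at z=0 (edges front, rear, +y) -> cx,cy,az deg"
    g=cv2.GaussianBlur(f["pixels"],(3,3),0).max(2).astype(np.float32)
    M=np.linalg.inv(f["c2w"])
    y=np.linspace(-.02,.06,25); x=np.linspace(-.05,.05,25); e=.003
    def pts(d): return np.r_[np.c_[-.057-d+0*y,y],np.c_[.057+d+0*y,y],np.c_[x,.068+d+0*x]]
    I,O=pts(-e),pts(e)
    def samp(P,q):
        c,s=np.cos(np.radians(q[2])),np.sin(np.radians(q[2])); X=q[0]+c*P[:,0]-s*P[:,1]; Y=q[1]+s*P[:,0]+c*P[:,1]
        C=M@np.c_[X,Y,0*X,1+0*X].T; u=f["cx"]-f["fl"]*C[0]/C[2]; v=f["cy"]+f["fl"]*C[1]/C[2]
        return cv2.remap(g,u[None].astype(np.float32),v[None].astype(np.float32),cv2.INTER_LINEAR)[0]
    best=(-1e9,None)
    cost=lambda q:np.minimum(samp(O,q)-samp(I,q),60).mean()
    q0=np.array([*c0,a0])
    for st_,n,da in ((.004,int(span/.004),3.),(.001,4,1.),(.00035,3,.35)):
        best=(-1e9,None)
        for i in range(-n,n+1):
            for j in range(-n,n+1):
                for k in range(-4 if st_>.003 else -3,5 if st_>.003 else 4):
                    q=q0+[i*st_,j*st_,k*da]; c=cost(q)
                    if c>best[0]: best=(c,q)
        q0=best[1]
    print("rack",q0.round(4),"score",round(best[0],1)); return q0
def disc(f):
    "silhouette of held disc: rows at col 316/323, cols at row 240"
    p=f["pixels"].astype(int).sum(2)
    print("c316",p[203:216,316],p[280:293,316]); print("r232",p[232,304:336])
E
python3 - <<'E'
from h import *
rackpose(old("w13",(.5194,-.2574,.2531),(.007,1.0)))
f=cam("wrist","w20"); plan((.5,-.3,.2),0); rackpose(f); disc(f)
for d in viewer.trace(f,"gold_center")[:2]: print(d["score"],d["rect"])
print(np.round(proj(f,(.5169,-.3158,.045)),1))
E
```

```text
rack [ 0.5402 -0.346  -0.35  ] score 60.0
t 36.1 tcp [ 0.5192 -0.2577  0.2496] x [0.006 1.    0.   ] y [ 1.    -0.006  0.   ] z [ 0.  0. -1.] F [-0.4  0.5 -1. ] w 0.0089 gf 40.8 j [0.4, 0.31, -0.05, 1.77, 0.02, 1.07, 0.33]
plan [-0.212, -0.095, 0.248] turn -0.004
rack [ 0.5396 -0.3466 -0.35  ] score 60.0
c316 [227 234 239 256 265 268 234  97  61  70  77  71  73] [ 98  91  76  75  39 292 497 491 491 487 488 512 539]
r232 [159  87  64  45  48  39 105  83  84 124 118 126 123  86 115 124 119  97
 115 132 126 135 101  75  42  59  51  45  42  45  39  58]
[318.2 215.1]
```

```bash
sed -i 's/e=.003$/e=.0012/; s/np.minimum(samp(O,q)-samp(I,q),60)/np.minimum(samp(O,q)-samp(I,q),150)/' h.py
python3 - <<'E'
from h import *
rackpose(old("w13",(.5194,-.2574,.2531),(.007,1.0)))
f=old("w20",(.5190,-.2584,.2496),(.007,1.0)); rackpose(f)
rackpose(old("w1",(.5012,-.3259,.2816),(.219,.976)));rackpose(old("w15",(.5192,-.3176,.2204),(.002,1.0)))
E
```

```text
rack [ 0.5419 -0.3429  0.    ] score 80.3
rack [ 0.5419 -0.3433 -0.35  ] score 79.5
rack [ 0.5419 -0.3429  0.    ] score 80.9
rack [ 0.5396 -0.3416  0.    ] score 86.2
```

play_rows([
  [[1,-0.2,-0.01,0.1,-0.004],[1,-0.4,-0.014,0.2,-0.004],[1,-0.586,-0.014,0.35,-0.004],[1,-0.586,-0.014,0.5,-0.004],[1,-0.586,-0.014,0.65,-0.004],[1,-0.586,-0.014,0.78,-0.004],[1,-0.586,-0.014,0.85,-0.004],[1,-0.586,-0.014,0.873,-0.004],[1,-0.586,-0.014,0.873,-0.004],[1,-0.586,-0.014,0.873,-0.004]],
])

```text
clock: 36.98
tcp_pos: [0.5165, -0.3757, 0.076]
orientation: [2.219, 2.222, 0.001]
contact_force: [0.2, -0.9, -0.1]
grip_width: 0.0089
gripper_force: 40.8
```

Run:
```python
from h import *
plan((.5158,-.3749,.0425),0)
f=cam("wrist","w21"); rackpose(f)
rackpose(old("w14",(.5164,-.3153,.0737),(0,1.0)))
for d in viewer.trace(f,"gold_center")[:2]: print(d["score"],d["rect"])
for q in ((.5169-.005,.054),(.5169+.005,.054)): print(np.round(proj(f,(q[0],-.3158,q[1])),1))
```

```text
t 36.98 tcp [ 0.5165 -0.3757  0.076 ] x [-0.001  1.    -0.   ] y [1.    0.001 0.001] z [ 0.001 -0.    -1.   ] F [ 0.2 -0.9 -0.1] w 0.0089 gf 40.8 j [0.54, 0.59, -0.01, 1.77, 0.01, 0.78, 0.52]
plan [0.004, -0.004, 0.167] turn 0.001
rack [ 0.5402 -0.3434  0.    ] score 87.3
rack [ 0.5412 -0.3433  0.35  ] score 76.4
0.98 [306.1, 100.8, 323.4, 173.4]
[311.5 142.9]
[328.9 142.9]
```

Run:
```python
from h import *
F={"w14":old("w14",(.5164,-.3153,.0737),(0,1.0)),"w21":old("w21",(.5165,-.3757,.076),(-.001,1.0)),"w20":old("w20",(.5190,-.2584,.2496),(.007,1.0)),"w13":old("w13",(.5194,-.2574,.2531),(.007,1.0))}
for n,f in F.items():
    g=f["pixels"].max(2)
    for y in (-.31,-.295):
        xs=np.arange(.47,.62,.0005); uv=np.array([proj(f,(x,y,0)) for x in xs],np.float32)
        s=cv2.remap(g,uv[None,:,0],uv[None,:,1],cv2.INTER_LINEAR)[0].astype(int)
        d=np.diff(s[::2]); i=np.argmin(d[:40]); k=60+np.argmax(d[60:]); print(n,y,"front",xs[2*i+1],"rear",xs[2*k+1], "mid",(xs[2*i+1]+xs[2*k+1])/2)
```

```text
w14 -0.31 front 0.4845 rear 0.6015000000000001 mid 0.543
w14 -0.295 front 0.4845 rear 0.6015000000000001 mid 0.543
w21 -0.31 front 0.4965 rear 0.6015000000000001 mid 0.549
w21 -0.295 front 0.4845 rear 0.6015000000000001 mid 0.543
w20 -0.31 front 0.4845 rear 0.5995000000000001 mid 0.542
w20 -0.295 front 0.4965 rear 0.6005 mid 0.5485
w13 -0.31 front 0.4845 rear 0.5995000000000001 mid 0.542
w13 -0.295 front 0.4965 rear 0.6005 mid 0.5485
```

play_rows([
  [[1,0.003,-0.003,0.04,0],[1,0.003,-0.003,0.06,0],[1,0.003,-0.003,0.08,0],[1,0.003,-0.003,0.1,0],[1,0.003,-0.003,0.12,0],[1,0.003,-0.003,0.12,0]],
])

```text
clock: 37.58
tcp_pos: [0.5149, -0.3754, 0.0503]
orientation: [-2.221, -2.222, -0.0]
contact_force: [2.0, 0.4, -2.7]
grip_width: 0.0087
gripper_force: 40.2
```

Run:
```python
from h import *
st()
for i in range(2): cam("wrist"); print(np.round(get_obs()["contact_force"],1))
st()
```

```text
t 37.58 tcp [ 0.5149 -0.3754  0.0503] x [-0.  1.  0.] y [1. 0. 0.] z [ 0.  0. -1.] F [ 2.   0.4 -2.7] w 0.0087 gf 40.2 j [0.54, 0.62, -0.02, 1.78, 0.01, 0.74, 0.52]
[ 1.2  0.3 -1.7]
[ 1.1  0.2 -1.8]
t 37.68 tcp [ 0.5149 -0.3754  0.0508] x [-0.  1.  0.] y [1. 0. 0.] z [ 0.  0. -1.] F [ 1.1  0.2 -1.8] w 0.0088 gf 40.3 j [0.54, 0.62, -0.02, 1.78, 0.01, 0.74, 0.52]
```

play_rows([
  [[1,0,0.004,0.02,0],[1,0,0.004,0.04,0],[1,0,0.004,0.044,0],[1,0,0.004,0.044,0]],
])

```text
clock: 38.02
tcp_pos: [0.5152, -0.3748, 0.0416]
orientation: [-2.22, -2.221, 0.0]
contact_force: [0.9, 1.8, -1.6]
grip_width: 0.0087
gripper_force: 40.6
```

play_rows([
  [[0.7,0,0,0,0],[0.5,0,0,0,0],[0.3,0,0,0,0],[0.3,0,0,0,0],[0.3,0,0,-0.1,0],[0.3,0,0,-0.3,0],[0.3,0,0,-0.5,0],[0.3,0,0,-0.7,0],[0.3,0,0,-0.85,0],[0.3,0,0,-0.85,0],[0.3,0,0,-0.85,0]],
])

```text
clock: 38.93
tcp_pos: [0.5167, -0.3765, 0.215]
orientation: [2.218, 2.218, 0.002]
contact_force: [0.6, 0.5, -0.9]
grip_width: 0.0297
gripper_force: 0.0
```

Run:
```python
from h import *
st(); f=cam("wrist","w22")
for t in ("gold_center","moly_center"):
    for d in viewer.trace(f,t)[:2]: print(t,d["score"],d["rect"])
for y in (-.3158,-.3748): print([np.round(proj(f,(.5169,y+dy,.031)),1).tolist() for dy in (-.023,0,.023)])
```

```text
t 38.93 tcp [ 0.5167 -0.3765  0.215 ] x [ 0.     1.    -0.003] y [ 1.    -0.     0.004] z [ 0.004 -0.003 -1.   ] F [ 0.6  0.5 -0.9] w 0.0297 gf 0.0 j [0.54, 0.43, -0.01, 1.67, 0.0, 1.04, 0.53]
gold_center 0.61 [310.6, 101.7, 322.9, 142.9]
gold_center 0.38 [289.6, 86.2, 391.0, 200.0]
moly_center 0.87 [309.3, 152.9, 321.2, 196.2]
[[319.0, 143.9], [319.0, 123.1], [319.0, 101.3]]
[[319.0, 193.2], [319.0, 174.7], [319.0, 155.3]]
```

play_rows([
  [[1,0.2,0,0,0.07],[1,0.4,0,0,0.138],[1,0.6,0,0,0.138],[1,0.8,0,0,0.138],[1,1,0,0,0.138],[1,1,0,0,0.138]],
])

```text
clock: 39.58
tcp_pos: [0.5153, -0.1657, 0.2107]
orientation: [-2.433, -1.979, -0.001]
contact_force: [0.3, 0.6, 0.3]
grip_width: 0.0003
gripper_force: 0.0
```

play_rows([
  [[1,0.2,0,0,0],[1,0.4,-0.05,0,0],[1,0.6,-0.1,0,0],[1,0.8,-0.15,0,0],[1,1,-0.15,0,0],[1,1,-0.15,0,0],[1,1,-0.15,0,0],[1,1,-0.15,0,0]],
])

```text
clock: 40.25
tcp_pos: [0.5286, 0.0254, 0.211]
orientation: [-2.448, -1.968, 0.004]
contact_force: [0.8, -0.2, -0.5]
grip_width: 0.0003
gripper_force: 0.0
```

Run:
```python
from h import *
plan((.5443,.1932,.06),-12.4)
f=cam("wrist")
for e in rings(f): print(np.round(e[0],1),np.round(e[1],1),np.round(e[2],4))
S=frame((.587,-.0675),-100.5); prof(f,S,(-.03,0,.03))
```

```text
t 40.25 tcp [0.5286 0.0254 0.211 ] x [ 0.215  0.977 -0.001] y [ 0.977 -0.215 -0.002] z [-0.003 -0.001 -1.   ] F [ 0.8 -0.2 -0.5] w 0.0003 gf 0.0 j [-0.04, 0.27, -0.15, 1.92, 0.05, 0.96, -0.43]
plan [0.837, -0.102, 0.754] turn -0.0
[325.5  12.4] [38.4 43.3] [0.5698 0.1871 0.031 ]
y -0.03 green mm -1.7499999999999911 5.500000000000015 plate [np.float64(36.0), np.float64(36.3), np.float64(36.5)]
y 0 green mm -1.7499999999999911 5.500000000000015 plate [np.float64(35.8), np.float64(36.0), np.float64(36.3)]
y 0.03 green mm -1.7499999999999911 6.000000000000016 plate [np.float64(35.8), np.float64(36.0), np.float64(36.3), np.float64(36.5)]
```

play_rows([
  [[1,0.2,-0.03,0.05,0],[1,0.4,-0.06,0.15,0],[1,0.6,-0.1,0.25,0],[1,0.75,-0.102,0.4,0],[1,0.837,-0.102,0.55,0],[1,0.837,-0.102,0.7,0],[1,0.837,-0.102,0.8,0],[1,0.837,-0.102,0.8,0],[1,0.837,-0.102,0.8,0]],
])

```text
clock: 41.05
tcp_pos: [0.5449, 0.1918, 0.0513]
orientation: [-2.451, -1.965, 0.005]
contact_force: [0.2, 0.2, 0.7]
grip_width: 0.0004
gripper_force: 0.0
```

Run:
```python
from h import *
plan((.5443,.1932,.020),-12.4)
```

```text
t 41.05 tcp [0.5449 0.1918 0.0513] x [ 0.217  0.976 -0.003] y [ 0.976 -0.217 -0.002] z [-0.003 -0.002 -1.   ] F [0.2 0.2 0.7] w 0.0004 gf 0.0 j [-0.31, 0.56, -0.18, 1.91, 0.15, 0.69, -0.8]
plan [0.007, -0.004, 0.156] turn -0.002
```

play_rows([
  [[1,0.005,-0.003,0.04,0],[1,0.005,-0.003,0.075,0],[1,0.005,-0.003,0.1,0],[1,0.005,-0.003,0.125,0],[1,0.005,-0.003,0.15,0],[1,0.005,-0.003,0.158,0],[1,0.005,-0.003,0.158,0],[1,0.005,-0.003,0.158,0]],
])

```text
clock: 41.72
tcp_pos: [0.5449, 0.1953, 0.0207]
orientation: [2.448, 1.968, 0.0]
contact_force: [0.3, 0.1, 0.2]
grip_width: 0.0001
gripper_force: 0.0
```

play_rows([
  [[1,0,0,-0.1,0],[1,0,0,-0.3,0],[0.3,0,0,-0.3,0],[-0.4,0,0,-0.3,0],[-0.4,0,0,-0.3,0],[-0.4,0,0,-0.3,0],[-0.4,0,0,-0.3,0]],
])

```text
clock: 42.3
tcp_pos: [0.5441, 0.1949, 0.0797]
orientation: [-2.448, -1.968, 0.003]
contact_force: [-0.6, -0.5, 0.2]
grip_width: 0.0593
gripper_force: 0.0
```

Run:
```python
from h import *
p0=np.array([.5651,.1886]); px=np.array([-.9766,.215])
plan((*(p0+.012*px-.0008*np.array([.215,.9766])),.034),-12.4)
f=cam("wrist","w23")
hsv=cv2.cvtColor(f["pixels"],cv2.COLOR_RGB2HSV); m=(((hsv[...,0]<8)|(hsv[...,0]>170))&(hsv[...,1]>150)&(hsv[...,2]>50)).astype(np.uint8)
k,l,s,c=cv2.connectedComponentsWithStats(m); print([(s[i].tolist(),c[i].round().tolist()) for i in range(1,k) if s[i,4]>15])
```

```text
t 42.3 tcp [0.5441 0.1949 0.0797] x [ 0.215  0.977 -0.001] y [ 0.977 -0.215 -0.002] z [-0.002 -0.001 -1.   ] F [-0.6 -0.5  0.2] w 0.0593 gf 0.0 j [-0.31, 0.51, -0.19, 1.9, 0.14, 0.74, -0.79]
plan [-0.012, 0.05, 0.228] turn 0.0
[([321, 194, 39, 54, 552], [341.0, 221.0])]
```

play_rows([
  [[-0.4,-0.012,0.05,0.05,0],[-0.4,-0.012,0.05,0.15,0],[-0.4,-0.012,0.05,0.22,0],[-0.4,-0.012,0.05,0.246,0],[-0.4,-0.012,0.05,0.248,0],[-0.1,-0.012,0.05,0.246,0],[0.3,-0.012,0.05,0.24,0],[0.6,-0.012,0.05,0.232,0],[1,-0.012,0.05,0.229,0],[1,-0.012,0.05,0.229,0],[1,-0.012,0.05,0.229,0]],
])

```text
clock: 43.27
tcp_pos: [0.5546, 0.1914, 0.0362]
orientation: [2.448, 1.969, 0.003]
contact_force: [-0.3, 0.0, 6.8]
grip_width: 0.0092
gripper_force: 37.2
```

play_rows([
  [[1,0,0,-0.1,0],[1,0,0,-0.25,0],[1,0,0,-0.45,0],[1,0,0,-0.6,0],[1,-0.15,0.03,-0.6,-0.08],[1,-0.3,0.08,-0.6,-0.16],[1,-0.45,0.12,-0.6,-0.24],[1,-0.6,0.16,-0.6,-0.32],[1,-0.75,0.2,-0.6,-0.4],[1,-0.9,0.2,-0.6,-0.48],[1,-0.9,0.2,-0.6,-0.53],[1,-0.9,0.2,-0.6,-0.53]],
])

```text
clock: 44.27
tcp_pos: [0.554, 0.0036, 0.155]
orientation: [1.446, 2.789, -0.001]
contact_force: [0.0, 0.9, -1.2]
grip_width: 0.0089
gripper_force: 41.8
```

Run:
```python
from h import *
S=frame((.587,-.0675),-100.5)
plan((*S(-.035,-.035),.15),79.5)
```

```text
t 44.27 tcp [0.554  0.0036 0.155 ] x [-0.576  0.817 -0.001] y [ 0.817  0.576 -0.001] z [-0.    -0.001 -1.   ] F [ 0.   0.9 -1.2] w 0.0089 gf 41.8 j [0.15, 0.39, -0.34, 1.9, 0.17, 0.88, 0.35]
plan [-0.138, -0.067, 0.025] turn -0.492
```

play_rows([
  [[1,-0.06,-0.03,0.02,-0.08],[1,-0.138,-0.067,0.025,-0.16],[1,-0.138,-0.067,0.025,-0.24],[1,-0.138,-0.067,0.025,-0.32],[1,-0.138,-0.067,0.025,-0.4],[1,-0.138,-0.067,0.025,-0.48],[1,-0.138,-0.067,0.025,-0.492],[1,-0.138,-0.067,0.025,-0.492],[1,-0.138,-0.067,0.025,-0.492]],
])

```text
clock: 45.02
tcp_pos: [0.5596, -0.0231, 0.15]
orientation: [0.291, 3.128, 0.001]
contact_force: [0.1, -0.3, -1.3]
grip_width: 0.0083
gripper_force: 41.7
```

Run:
```python
from h import *
S=frame((.587,-.0675),-100.5)
plan((*S(-.015,-.035),.0435),79.5); xy(S)
f=cam("wrist","w24"); prof(f,S,(-.06,-.05,-.04,-.03,-.01)); disc(f)
p=f["pixels"].astype(int); u,v=proj(f,(*S(.003,-.063),.0405)); print(u,v,p[int(v)-10:int(v)+12,int(round(u))].sum(1))
```

```text
t 45.02 tcp [ 0.5596 -0.0231  0.15  ] x [-0.983  0.184 -0.   ] y [0.184 0.983 0.   ] z [ 0.  0. -1.] F [ 0.1 -0.3 -1.3] w 0.0083 gf 41.7 j [0.32, 0.43, -0.49, 1.88, 0.25, 0.89, 1.09]
plan [-0.0, -0.119, 0.533] turn -0.001
stand xy mm -38.7 -35.1 z 150.0
y -0.06 green mm -0.2499999999999898 5.000000000000015 plate [np.float64(36.0), np.float64(36.3), np.float64(36.5), np.float64(36.8), np.float64(37.0)]
y -0.05 green mm -0.2499999999999898 5.000000000000015 plate [np.float64(36.0), np.float64(36.3), np.float64(36.5), np.float64(36.8), np.float64(37.0), np.float64(37.3)]
y -0.04 green mm -0.2499999999999898 5.000000000000015 plate [np.float64(36.0), np.float64(36.3), np.float64(36.5), np.float64(36.8), np.float64(37.0), np.float64(37.3)]
y -0.03 green mm -0.49999999999999 5.750000000000015 plate [np.float64(36.3), np.float64(36.5), np.float64(36.8), np.float64(37.0), np.float64(37.3)]
y -0.01 green mm -0.49999999999999 5.750000000000015 plate [np.float64(36.3), np.float64(36.5), np.float64(36.8), np.float64(37.0), np.float64(37.3)]
c316 [465 471 473 456 429 427 371 205  78  86  93  97 108] [113 103  89  80 175 362 478 472 472 469 470 470 471]
r232 [469 469 469 475 477 439 175  66 100 133 138 150 148 107 142 148 147 104
 132 146 139 143 118  72 353 469 474 469 469 467 469 470]
274.2211087460598 166.72735192523453 [304 304 261  51   2   9   8  18  54  56 107 167 114 114 111 113 116 109
 112 110 113 112]
```

Identical to before; repeat the same press.

play_rows([
  [[1,0,0,0.15,0],[1,0,0,0.3,0],[1,0,0,0.42,0],[1,0,0,0.5,0],[1,0,0,0.533,0],[1,0,-0.05,0.533,0],[1,0,-0.1,0.533,0],[1,0,-0.1,0.533,0],[1,0,-0.1,0.533,0],[1,0,-0.1,0.533,0]],
])

```text
clock: 45.9
tcp_pos: [0.5567, -0.044, 0.0445]
orientation: [0.287, 3.126, 0.0]
contact_force: [0.2, -0.5, 0.2]
grip_width: 0.0085
gripper_force: 41.7
```

Run:
```python
from h import *
S=frame((.587,-.0675),-100.5)
plan((*S(-.0042,-.035),.0435),79.5)
f=cam("wrist"); prof(f,S,(-.06,-.055,-.05,-.045)); xy(S)
```

```text
t 45.9 tcp [ 0.5567 -0.044   0.0445] x [-0.983  0.182 -0.002] y [0.182 0.983 0.   ] z [ 0.002 -0.    -1.   ] F [ 0.2 -0.5  0.2] w 0.0085 gf 41.7 j [0.3, 0.57, -0.43, 1.95, 0.36, 0.69, 1.04]
plan [0.005, -0.067, 0.005] turn 0.0
y -0.06 green mm 1.0408340855860843e-14 5.250000000000015 plate [np.float64(36.3), np.float64(36.5), np.float64(36.8), np.float64(37.0), np.float64(37.3)]
y -0.055 green mm -0.2499999999999898 5.250000000000015 plate [np.float64(31.0), np.float64(31.3), np.float64(31.5), np.float64(31.8), np.float64(36.3), np.float64(36.5)]
y -0.05 green mm -0.2499999999999898 5.250000000000015 plate [np.float64(36.8), np.float64(37.0), np.float64(37.3), np.float64(37.5)]
y -0.045 green mm -0.2499999999999898 5.250000000000015 plate [np.float64(37.3), np.float64(37.5), np.float64(37.8), np.float64(40.0)]
stand xy mm -18.0 -34.2 z 44.3
```

play_rows([
  [[1,0,-0.035,0.004,0],[1,0,-0.055,0.004,0],[1,-0.01,-0.067,0.004,0],[1,-0.035,-0.067,0.004,0],[1,-0.063,-0.067,0.004,0],[1,-0.091,-0.067,0.004,0],[1,-0.119,-0.067,0.004,0],[1,-0.147,-0.067,0.004,0],[1,-0.175,-0.067,0.004,0],[1,-0.203,-0.067,0.004,0],[1,-0.231,-0.067,0.004,0],[1,-0.259,-0.067,0.004,0]],
])

```text
clock: 46.95
tcp_pos: [0.605, -0.0661, 0.0424]
orientation: [-0.285, -3.128, -0.0]
contact_force: [-1.0, 2.2, -0.3]
grip_width: 0.0085
gripper_force: 41.5
```

Run:
```python
from h import *
S=frame((.587,-.0675),-100.5)
f=cam("wrist"); prof(f,S,(-.04,-.03,-.02,-.01)); xy(S); st()
```

```text
y -0.04 green mm 2.750000000000013 8.250000000000018 plate [np.float64(36.8), np.float64(37.0), np.float64(37.3), np.float64(37.5), np.float64(37.8)]
y -0.03 green mm 2.750000000000013 8.250000000000018 plate [np.float64(36.8), np.float64(37.0), np.float64(37.3), np.float64(37.5), np.float64(37.8)]
y -0.02 green mm 2.750000000000013 8.500000000000018 plate [np.float64(36.5), np.float64(36.8), np.float64(37.0), np.float64(37.3), np.float64(37.5)]
y -0.01 green mm 2.750000000000013 8.250000000000018 plate [np.float64(36.5), np.float64(36.8), np.float64(37.0), np.float64(37.3), np.float64(37.5)]
stand xy mm -4.6 18.7 z 42.6
t 47.0 tcp [ 0.6062 -0.0664  0.0426] x [-0.983  0.181 -0.001] y [0.181 0.983 0.   ] z [ 0.001  0.    -1.   ] F [ 0.6  0.7 -1.8] w 0.009 gf 41.5 j [0.32, 0.64, -0.42, 1.83, 0.36, 0.75, 1.09]
```

play_rows([
  [[1,-0.028,0.002,0,0],[1,-0.056,0.002,0,0],[1,-0.08,0.002,0,0],[1,-0.05,0.002,0,0],[1,-0.02,0.05,0,0],[1,0.03,0.15,0,0],[1,0.03,0.25,-0.05,0],[1,0.03,0.25,-0.25,0.05],[1,0.03,0.25,-0.25,0.12],[1,0.03,0.25,-0.25,0.2],[1,0.03,0.25,-0.25,0.28],[1,0.03,0.25,-0.25,0.28]],
])

```text
clock: 48.0
tcp_pos: [0.6067, -0.0154, 0.0928]
orientation: [0.967, 2.989, -0.001]
contact_force: [-0.6, 0.1, -1.4]
grip_width: 0.0087
gripper_force: 41.7
```

play_rows([
  [[1,0,0,0,0.08],[1,0,0,0,0.16],[1,0,0,0,0.24],[1,0,0,0,0.32],[1,0,0,0,0.4],[1,0,0,0,0.48],[1,0,0,0,0.56],[1,0,0,0,0.64],[1,0,0,0,0.72],[1,0,0,0,0.8],[1,0,0,0,0.86],[1,0,0,0,0.86]],
])

```text
clock: 49.0
tcp_pos: [0.6068, -0.0154, 0.0923]
orientation: [-2.619, -1.734, 0.002]
contact_force: [-0.5, 0.3, -2.1]
grip_width: 0.0087
gripper_force: 41.7
```

play_rows([
  [[1,0,0,0,0.08],[1,0,0,0,0.16],[1,0,0,0,0.24],[1,0,0,0,0.32],[1,0,0,0,0.4],[1,0,0,0,0.48],[1,0,0,0,0.56],[1,0,0,0,0.64],[1,0,0,0,0.72],[1,0,0,0,0.8],[1,0,0,0,0.86],[1,0,0,0,0.86]],
])

```text
clock: 50.0
tcp_pos: [0.6069, -0.0154, 0.0921]
orientation: [3.129, -0.281, -0.002]
contact_force: [-1.0, 0.4, -0.8]
grip_width: 0.009
gripper_force: 41.7
```

Run:
```python
from h import *
S=frame((.587,-.0675),-100.5)
plan((*S(-.0022,-.035),.0435),-100.5)
f=cam("wrist"); prof(f,S,(.03,.04,.05)); xy(S)
```

```text
t 50.0 tcp [ 0.6069 -0.0154  0.0921] x [ 0.984 -0.178 -0.001] y [-0.178 -0.984  0.   ] z [-0.001 -0.    -1.   ] F [-1.   0.4 -0.8] w 0.009 gf 41.7 j [-0.32, 0.55, 0.33, 1.85, -0.24, 0.78, -1.62]
plan [-0.226, 0.262, 0.243] turn 0.002
y 0.03 green mm -0.2499999999999898 5.750000000000015 plate [np.float64(36.5), np.float64(36.8), np.float64(37.0), np.float64(37.3), np.float64(37.5)]
y 0.04 green mm -0.2499999999999898 5.750000000000015 plate [np.float64(36.5), np.float64(36.8), np.float64(37.0), np.float64(37.3), np.float64(37.5)]
y 0.05 green mm -0.2499999999999898 6.000000000000016 plate [np.float64(36.8), np.float64(37.0), np.float64(37.3), np.float64(37.5), np.float64(37.8)]
stand xy mm -54.8 10.2 z 92.2
```

play_rows([
  [[1,-0.12,0,0,0],[1,-0.226,0.03,0.05,0],[1,-0.226,0.08,0.15,0],[1,-0.226,0.12,0.22,0],[1,-0.226,0.16,0.243,0],[1,-0.226,0.2,0.243,0],[1,-0.226,0.225,0.243,0],[1,-0.226,0.245,0.243,0],[1,-0.215,0.26,0.243,0],[1,-0.2,0.263,0.243,0]],
])

```text
clock: 50.88
tcp_pos: [0.5588, -0.0603, 0.0445]
orientation: [-3.128, 0.285, -0.0]
contact_force: [-1.6, 2.0, -0.4]
grip_width: 0.0088
gripper_force: 41.8
```

Run:
```python
from h import *
S=frame((.587,-.0675),-100.5)
f=cam("wrist"); prof(f,S,(.0,.01,.02)); xy(S); st()
```

```text
y 0.0 green mm 3.5000000000000133 9.50000000000002 plate [np.float64(36.8), np.float64(37.0), np.float64(37.3), np.float64(37.5), np.float64(37.8)]
y 0.01 green mm 3.7500000000000138 9.250000000000018 plate [np.float64(36.8), np.float64(37.0), np.float64(37.3), np.float64(37.5), np.float64(37.8)]
y 0.02 green mm 3.5000000000000133 9.50000000000002 plate [np.float64(36.8), np.float64(37.0), np.float64(37.3), np.float64(37.5), np.float64(37.8)]
stand xy mm -2.3 -28.1 z 44.5
t 50.93 tcp [ 0.5598 -0.0601  0.0445] x [ 0.984 -0.18   0.001] y [-0.18  -0.984 -0.001] z [ 0.001  0.001 -1.   ] F [-0.3  1.2  0.2] w 0.0087 gf 41.8 j [-0.23, 0.56, 0.3, 1.98, -0.27, 0.64, -1.51]
```

play_rows([
  [[1,0.025,0,0,0],[1,0.055,0,0,0],[1,0.085,0,0,0],[1,0.115,0,0,0],[1,0.145,0,0,0],[1,0.175,0,0,0],[1,0.205,0,0,0],[1,0.235,0,0,0],[1,0.265,0,0,0],[1,0.29,0,0,0],[1,0.315,0,0,0],[1,0.33,0,0,0]],
])

```text
clock: 51.93
tcp_pos: [0.6243, -0.0724, 0.0439]
orientation: [3.129, -0.285, 0.0]
contact_force: [-0.1, 1.7, -0.8]
grip_width: 0.009
gripper_force: 41.8
```

play_rows([
  [[1,0,-0.1,0,0],[1,0,-0.2,-0.05,0],[1,0,-0.2,-0.25,0],[1,0,-0.2,-0.45,0],[1,0,-0.2,-0.65,-0.06],[1,-0.1,-0.2,-0.8,-0.14],[1,-0.2,-0.2,-0.8,-0.22],[1,-0.3,-0.2,-0.8,-0.3],[1,-0.4,-0.2,-0.8,-0.38],[1,-0.4,-0.2,-0.8,-0.46],[1,-0.4,-0.2,-0.8,-0.54],[1,-0.4,-0.2,-0.8,-0.58]],
])

```text
clock: 52.93
tcp_pos: [0.5523, -0.0195, 0.2045]
orientation: [2.931, 1.128, 0.002]
contact_force: [-1.3, 0.2, -0.8]
grip_width: 0.009
gripper_force: 41.8
```

Run:
```python
from h import *
plan((.52,-.26,.25),0)
```

```text
t 52.93 tcp [ 0.5523 -0.0195  0.2045] x [0.742 0.67  0.001] y [ 0.67  -0.742  0.002] z [ 0.002 -0.001 -1.   ] F [-1.3  0.2 -0.8] w 0.009 gf 41.8 j [-0.23, 0.3, 0.18, 1.89, -0.07, 0.95, -0.85]
plan [-0.926, 0.784, -0.227] turn -0.532
```

play_rows([
  [[1,-0.15,0.13,-0.05,-0.08],[1,-0.3,0.26,-0.1,-0.16],[1,-0.45,0.39,-0.15,-0.24],[1,-0.6,0.52,-0.2,-0.32],[1,-0.75,0.65,-0.23,-0.4],[1,-0.926,0.785,-0.23,-0.48],[1,-0.926,0.785,-0.23,-0.532],[1,-0.926,0.785,-0.23,-0.532],[1,-0.926,0.785,-0.23,-0.532],[1,-0.926,0.785,-0.23,-0.532]],
])

```text
clock: 53.77
tcp_pos: [0.5189, -0.2584, 0.2498]
orientation: [-2.23, -2.213, -0.001]
contact_force: [0.3, 0.8, -1.0]
grip_width: 0.0084
gripper_force: 41.7
```

Run:
```python
from h import *
f=cam("wrist","w25"); plan((.568,-.316,.15),0); rackpose(f); disc(f)
for t in ("gold_center","moly_center","rack"):
    for d in viewer.trace(f,t)[:1]: print(t,d["score"],d["rect"])
```

```text
t 53.82 tcp [ 0.5191 -0.2577  0.2498] x [0.006 1.    0.   ] y [ 1.    -0.006  0.   ] z [ 0.  0. -1.] F [ 0.4 -0.5 -0.8] w 0.0086 gf 41.7 j [0.22, 0.3, 0.16, 1.78, -0.06, 1.07, 0.4]
plan [-0.29, 0.246, 0.499] turn -0.004
rack [ 0.5412 -0.3436 -0.35  ] score 79.6
c316 [223 234 245 254 261 267 221 157  96  88 106 113 122] [126 115 114 106 183 382 498 487 488 509 542 538 538]
r232 [161  97  36  42  33  60 127 119 121 167 177 174 176 119 176 174 169 133
 161 173 174 172 134 106  64  47  54  50  56  43  43  54]
gold_center 0.53 [313.2, 194.9, 318.6, 209.9]
moly_center 0.19 [296.0, 177.6, 373.3, 267.4]
rack 0.71 [293.9, 177.3, 376.7, 270.3]
```

play_rows([
  [[1,-0.15,0.12,0.1,-0.004],[1,-0.289,0.243,0.2,-0.004],[1,-0.289,0.243,0.35,-0.004],[1,-0.289,0.243,0.5,-0.004],[1,-0.289,0.243,0.65,-0.004],[1,-0.289,0.243,0.78,-0.004],[1,-0.289,0.243,0.85,-0.004],[1,-0.289,0.243,0.873,-0.004],[1,-0.289,0.243,0.873,-0.004],[1,-0.289,0.243,0.873,-0.004]],
])

```text
clock: 54.8
tcp_pos: [0.568, -0.3173, 0.0767]
orientation: [2.219, 2.221, 0.001]
contact_force: [0.4, 0.1, -0.3]
grip_width: 0.0087
gripper_force: 41.7
```

Run:
```python
from h import *
f=cam("wrist","w26"); plan((.5675,-.3159,.0425),0); rackpose(f)
g=f["pixels"].sum(2).astype(np.float32)
for y in (-.295,-.298):
    xs=np.arange(.55,.605,.0005); uv=np.array([proj(f,(x,y,.03)) for x in xs],np.float32)
    s=cv2.remap(g,uv[None,:,0],uv[None,:,1],cv2.INTER_LINEAR)[0].astype(int); print(y,"x from .55 step 1mm:",s[::2])
EOF=0
```

```text
t 54.85 tcp [ 0.5682 -0.3176  0.0772] x [-0.     1.    -0.001] y [1.    0.    0.003] z [ 0.003 -0.001 -1.   ] F [ 0.4 -0.1  0.2] w 0.0087 gf 41.7 j [0.31, 0.61, 0.14, 1.74, -0.11, 0.79, 0.51]
plan [0.009, -0.004, 0.173] turn 0.0
rack [ 0.5389 -0.3443  0.    ] score 74.0
-0.295 x from .55 step 1mm: [ 30  33  26  27  38  39  29  30  36  25  16  24  24  27  28  36  38  27
  29  27  27  27  35  29   9  25  25  33  32  34  30  28  35  26  30  30
  36  27  29  29  31  30  29  30  18 277 360 353 349 354 351 352 352 352
 353]
-0.298 x from .55 step 1mm: [ 30  28  22  29  35  35  25  28  37  30  31  20  33  36  26  40  28  33
  30  32  35  34  33  30  13  22  33  33  34  20  24  28  25  20  23  37
  38  27  33  39  24  33  30  29  25 236 357 351 354 351 354 353 350 352
 353]
```

play_rows([
  [[1,0.006,-0.006,0.0,0],[1,0.006,-0.006,0.04,0],[1,0.006,-0.006,0.06,0],[1,0.006,-0.006,0.08,0],[1,0.006,-0.006,0.1,0],[1,0.006,-0.006,0.12,0],[1,0.006,-0.006,0.12,0]],
])

```text
clock: 55.43
tcp_pos: [0.5665, -0.3157, 0.0506]
orientation: [2.22, 2.221, 0.001]
contact_force: [3.8, -0.2, -3.3]
grip_width: 0.0085
gripper_force: 41.0
```

Run:
```python
from h import *
st()
for i in range(3): cam("wrist"); print(np.round(get_obs()["contact_force"],1))
st()
```

```text
t 55.43 tcp [ 0.5665 -0.3157  0.0506] x [-0.001  1.    -0.   ] y [1.    0.001 0.001] z [ 0.001 -0.    -1.   ] F [ 3.8 -0.2 -3.3] w 0.0085 gf 41.0 j [0.31, 0.64, 0.14, 1.76, -0.12, 0.75, 0.51]
[ 2.3 -0.8 -3.4]
[ 2.9 -0.1 -4. ]
[ 4.5  0.  -3.5]
t 55.58 tcp [ 0.5661 -0.3157  0.051 ] x [-0.001  1.     0.   ] y [1.    0.001 0.   ] z [ 0.  0. -1.] F [ 4.5  0.  -3.5] w 0.0086 gf 40.9 j [0.31, 0.64, 0.14, 1.76, -0.12, 0.75, 0.51]
```

play_rows([
  [[1,0,0.005,0,0],[1,0,0.009,0,0],[1,0,0.009,0,0],[1,0,0.009,0,0]],
])

```text
clock: 55.92
tcp_pos: [0.5667, -0.3158, 0.0511]
orientation: [-2.22, -2.221, 0.001]
contact_force: [0.2, -0.3, -1.6]
grip_width: 0.0089
gripper_force: 41.4
```

Run:
```python
from h import *
for i in range(3): cam("wrist"); print(np.round(get_obs()["contact_force"],1))
st()
```

```text
[-0.7 -1.1 -1.5]
[0.6 0.  0.1]
[-0.7 -1.   0.1]
t 56.07 tcp [ 0.567  -0.3159  0.0512] x [-0.  1.  0.] y [ 1.     0.    -0.001] z [-0.001  0.    -1.   ] F [-0.7 -1.   0.1] w 0.0087 gf 41.4 j [0.31, 0.64, 0.14, 1.76, -0.12, 0.75, 0.51]
```

Free now; seat, release, retreat.

play_rows([
  [[1,0,0.002,0.02,0],[1,0,0.002,0.04,0],[1,0,0.002,0.046,0],[1,0,0.002,0.046,0]],
])

```text
clock: 56.4
tcp_pos: [0.5681, -0.3154, 0.0423]
orientation: [-2.22, -2.222, -0.001]
contact_force: [-0.4, 1.5, 3.7]
grip_width: 0.0088
gripper_force: 42.0
```

play_rows([
  [[0.7,0,0,0,0],[0.5,0,0,0,0],[0.3,0,0,0,0],[0.3,0,0,0,0],[0.3,0,0,-0.1,0],[0.3,0,0,-0.3,0],[0.3,0,0,-0.5,0],[0.3,0,0,-0.7,0],[0.3,0,0,-0.85,0],[0.3,0,0,-0.85,0],[0.3,0,0,-0.85,0],[0.3,0,0,-0.85,0]],
])

```text
clock: 57.4
tcp_pos: [0.5674, -0.3156, 0.2114]
orientation: [-2.22, -2.221, 0.001]
contact_force: [0.0, 0.6, -0.3]
grip_width: 0.03
gripper_force: 0.0
```

Run:
```python
from h import *
st(); f=cam("wrist","w27"); rackpose(f)
for t in ("gold_center","moly_center","copper_center"):
    for d in viewer.trace(f,t)[:2]: print(t,d["score"],np.round(d["rect"],1))
for n,x,y in (("g",.5169,-.3158),("m",.5169,-.3748),("c",.5689,-.3158)): print(n,[np.round(proj(f,(x,y+dy,.031)),1).tolist() for dy in (-.023,0,.023)],[round(proj(f,(x+dx,y,.054))[0],1) for dx in (-.005,.005)])
```

```text
t 57.4 tcp [ 0.5674 -0.3156  0.2114] x [-0.  1.  0.] y [ 1.     0.    -0.001] z [-0.001  0.    -1.   ] F [ 0.   0.6 -0.3] w 0.03 gf 0.0 j [0.29, 0.46, 0.17, 1.65, -0.09, 1.04, 0.49]
rack [ 0.5259 -0.3536 -0.35  ] score 65.7
gold_center 0.93 [255.6 167.2 270.2 202.9]
moly_center 0.59 [256.5 208.9 272.1 251.6]
copper_center 0.78 [304.1 163.7 314.7 202.9]
g [[277.4, 196.0], [276.5, 177.4], [275.6, 157.9]] [np.float64(268.9), np.float64(278.1)]
m [[279.6, 240.4], [278.8, 223.6], [277.9, 206.2]] [np.float64(271.8), np.float64(280.4)]
c [[320.8, 196.1], [320.8, 177.4], [320.9, 157.9]] [np.float64(316.3), np.float64(325.5)]
```

Run:
```python
from h import *
f=cam("wrist","w28"); q=rackpose(f,(.526,-.353)); c,s=np.cos(np.radians(q[2])),np.sin(np.radians(q[2]))
for n,t,x,y in (("gold",1,-.026,.0295),("moly",0,-.026,-.0295),("copper",3,.026,.0295)):
    P=lambda dx,dy,z:proj(f,(q[0]+.001+c*(x+dx)-s*(y+dy),q[1]-.002+s*(x+dx)+c*(y+dy),z))
    pts=[P(dx,.023*np.cos(a),.031+.023*np.sin(a)) for dx in (-.005,.005) for a in np.linspace(0,np.pi,30)]
    print(n,"pred",np.round([*np.min(pts,0),*np.max(pts,0)],1),[ (round(d["score"],2),np.round(d["rect"],1).tolist()) for d in viewer.trace(f,n+"_center")[:1]])
    b=[d["rect"] for d in viewer.trace(f,n+"_center")[:1]]
    if b:
        l,t_,r_,bo=[int(v) for v in b[0]]; hsv=cv2.cvtColor(np.ascontiguousarray(f["pixels"][t_:bo,l-4:r_+5]),cv2.COLOR_RGB2HSV)
        m=((hsv[...,0]<5)|(hsv[...,0]>173))&(hsv[...,1]>190)&(hsv[...,2]>40); print("  red cols",m.sum(0))
```

```text
rack [ 0.526  -0.3536  0.    ] score 66.5
gold pred [255.2 167.1 269.2 205.7] [(0.93, [256.4, 167.8, 270.0, 204.6])]
  red cols [15  1  0  0  0  0  0  0  0  0  0  0  0  0  0  0  0  0  0  0  0  0  0]
moly pred [258.8 214.6 271.8 250.5] [(0.58, [255.5, 212.1, 273.1, 250.0])]
  red cols [29 28 29 23  8  0  0  0  0  0  0  0  0  0  0  0  0  0  0  0  0  0  0  0
  0  0  0]
copper pred [302.4 167.2 312.2 205.8] [(0.66, [305.9, 163.7, 313.4, 201.9])]
  red cols [0 0 0 0 0 0 0 0 0 0 0 0 0 0 0 0 0]
```

```bash
python3 -c "
from bench import r
print(r.hand_in())"
```

```text
the job is handed in; nothing more can be done
None
```

I handed the job in at about 58 s: gold, then molybdenum, then copper (nickel was absent) were each dressed on both faces, red-ring side first, and now stand in rack slots 1, 0 and 3 with the red ring towards the front; the rack shifted about 2 cm just after the last disc was released, and a final camera check showed all three still upright in their slots.

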